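Clamp the bangle stand's stop bolt in the slotted rail

TASK

Take the T-bolt out of the wooden block, lower its head through the wide gate of the aluminium rail's slot and slide it along, gently, until its washer rests against the wooden foot of the bangle stand. There turn the knob clockwise so that the head comes square across under the lips, keep turning until the bolt is clamped firmly but not overtightened, and let go, without knocking the stand or moving the other stall goods.

Things in the scene. Friction and masses are not known exactly. Their poses are not given: they have to be found in the camera images.
- knob_mid (a point): Middle of the upright T-bolt's knob, a black bar 36 mm long (this frame's x), 12 mm thick (y), 34 mm tall (z up; point half-way up), to be gripped hard (80 N and up) across its thickness; under it a steel collar: hub (22 mm wide, 10 mm high) on a washer (26 mm wide, 4 mm thick); an 8 mm stem and a flat T head. The hub's top is 17 mm, the washer's underside 31 mm below this point. 260 g in all.
- head_mid (a point): Centre of the bolt's steel T head, 29 mm long (this frame's x), 16 wide (y), 7 thick; 13.9 mm below the washer's underside at nut 0, rising 2.55 mm towards it per rad of nut. Two opposite corners are cut away: under the lips it turns clockwise from along the slot to square across and there stops on the channel's walls, within about 10 degrees of square.
- nut (a joint): Knob's turn on the bolt, rad, positive clockwise from above (tightening); starts 0 to 0.2. At 0 knob and head are parallel. The thread is stiff (0.16 N m): a free bolt turns with the knob; the knob turns on the thread only once the head is stopped. The clamp bites somewhere between 0.65 and 1.75; then resistance rises 0.04 N m per 0.1 rad: 0.1 more than before is firm, 0.2 more is too much.
- rail: Aluminium rail, 270 x 60 mm, 30 mm high, fixed on the table. Origin at table level on the slot's centre line, x along the slot towards the stand, z up. Inside is a channel 30 mm wide and 20 mm high (4 to 24 mm above the table) below two lips 6 mm thick.
- gate (a point): Middle of the gate, at the lips' top face (30 mm above the table), 60 mm before the rail's origin: there the slot is 19 mm wide over 50 mm of its length, so the head can pass when it points along the slot. Frame as the rail's. From the gate on towards the stand the slot is 11 mm wide: the stem passes, the head does not.
- seat (a point): Where the bolt's axis must end: a point at the lips' top face, on the slot's centre line, 13 mm before the edge of the stand's foot, so that the washer touches the foot; 77 mm from the gate's middle along the rail's x. Frame as the rail's.
- head: The T head as a part (see point head_mid; origin at the centre of its underside, same axes).
- washer: The bolt's washer (origin at the centre of its underside).
- lips: The two lips of the rail, at least 6 mm thick, between washer and head when clamped. Their underside carries bearing strips up to 2.7 mm thick, different from rail to rail and not to be seen, so where the clamp bites must be felt. Origin and axes as the rail's.
- stand: Bangle stand of wood, fixed on the rail: foot plate 8 mm thick on top of the lips, its edge 30 mm past the rail's origin; a post 14 mm thick and a crossbar 151 mm high with bangles stand 128 mm past the seat. Origin and axes as the rail's.
- holder: Dark wooden block 66 x 56 mm, 34 mm high, fixed, with a pocket 35 x 21 mm, 30 mm deep, in which the bolt hangs by its washer, head down. Origin under its centre.
- bowl: Bystander: loose wooden bowl, 110 mm wide, 45 mm high, origin under its centre.
- tray: Bystander: loose black ring tray 110 x 160 mm, 22 mm high, origin under its centre.
- bangle: Bystander: loose copper bangle, 68 mm wide, 14 mm high, origin under its centre.
There are look-alikes about, which are no part of the job. Of the things shaped like the part that bears knob_mid, the bare steel one is meant.

How it is judged:
By the outcome, as a careful person would: the job done as asked, in the order asked, and still so for the second after the job is handed in, with the robot touching nothing.
It also fails if it takes over 72 s, if anything falls off the work surface, if the arm or the gripper's body presses on something with over 40 N, if the wrist force passes 120 N, or if a joint passes its speed limit or range.

ROBOT

A 7-joint arm with a two-finger parallel gripper is mounted at the origin on the work surface. World frame = base frame: x ahead of the robot, y to its left, z up, the work surface at z = 0. Lengths are in mm, angles in rad, forces in N, time in s.
With the tool pointing down it reaches from about 400 to 875 mm from the base axis. Payload 4.4 kg.
Tool frame: the origin (TCP) lies between the finger pads; the fingertips stand 11 mm ahead of it and the grasp point (between the pads) lies 8 mm behind it; y points along the fingers, x is the direction in which the jaws open and shut, and the axes are right-handed (so a half turn about y gives the same grasp; the last joint's range is limited). The gripper opens to 85 mm and grips with 20 to 120 N. Pads are 22 mm wide; open, the fingers measure 114 mm over their backs; the gripper's body (76 mm by 85 mm) begins 54 mm behind the grasp point. The pads swing forward as they close: fully open they stand 13 mm farther back than shut.
Start: joints at [1.193, 0.628, 0.038, 1.517, -0.027, 0.996, -0.02], TCP at [199.431, -618.664, 210.313] pointing down, gripper open.
Joint ranges: [-3.06, 3.06], [-0.37, 2.12], [-1.25, 1.32], [0.18, 2.47], [-1.1, 4.24], [0.23, 1.98], [-2.94, 2.94]. Speed limits (rad/s): [2.57, 2.57, 3.14, 3.14, 3.14, 3.14, 3.14].

INTERFACE

Orientations are given as [roll, pitch, yaw] about the fixed x, y, z axes, in that order (R = Rz(yaw) Ry(pitch) Rx(roll)).
In Python, from cell import * gives the robot as it stands.
- The arm moves only by the shell command python3 -m jog 'ROWS'. ROWS is JSON, a list of rows, each an object of numbers: "x", "y", "z": the shift along the tool's x, y, z in mm; "ax", "ay", "az": the turn, a rotation vector about the tool's x, y, z in rad; "grip": the finger opening in mm, from 0 to 85.4. In form: [{"x": .., "y": .., "z": .., "ax": .., "ay": .., "az": .., "grip": ..}, ...]. A call has 1 to 5 rows; each row is the pose to reach, as a shift and turn from the pose commanded when the call began, along the tool's axes at that moment; what a row does not reach only later rows make up. A row lasts 1/10 s, in which the tool goes at most 50 mm and 8.59 degrees, less where a joint would pass 70% of its speed; a pose out of reach is approached as far as the arm can. A call with a gripper value outside its range is refused whole. The fingers move at their own pace and stop on an object; the grip force is fixed at half the most. Time passes only in rows, so rows that repeat a pose let the fingers close. It gives the time, the measured TCP pose, the force and the opening at its end, in the units of the state.
- read_state(): the state, without advancing time (a new reading comes with each control period).
- get_image(name): name is "scene" or "top"; returns a dict with "color" (420x560x3 uint8, red, green, blue), "vfov" (degrees; the focal length in pixels is half the picture's height over the tangent of half this angle, whatever the lens; pixels are square), "cx", "cy" (the principal point, pixels), "k1" (the pictures are not rectified: a ray, as slopes to the right and down, at radius r is drawn at 1 + k1 r^2 times it, then the intrinsics apply), "camera_from_world" (4x4, takes a point from world to camera coordinates). Camera axes: x right, y down, z forward; pixel columns grow to the right and rows downward; lengths in mm; the calibration is good to about 2 mm. A picture is of the moment at which its call begins. There is no depth.
- finish_job(): hands the job in, once; it reports no verdict.
The state is a dict: "clock": time; "qpos": joint angles; "qd": joint speeds; "tau": joint torques, N m; "eef_pos": TCP position; "tool_rot": TCP orientation; "force": force on the tool from outside, world axes, zero at the start; "torque": the same for the moment, N m; "width": finger opening in mm.
Only numpy, scipy, OpenCV 4.12 (cv2) and the standard library are available. Lean on these libraries where they do the work, as an engineer would, in place of code of your own. Each camera call takes 0.05 s, during which the arm holds its last target.

## Working session

There is one attempt and no reset: what is moved stays moved. The work goes in short steps, Python scripts to look and compute and a shell command to move; the robot and the scene stay as the last step left them, time stands still between calls to the robot, and variables do not carry over. Pictures are saved under pics/ and viewed, and the job is handed in when it is done.

```bash
mkdir -p pics; ls; python3 - <<'E'
from cell import *
import cv2
print(read_state())
for n in ("scene","top"):
    d=get_image(n); cv2.imwrite(f"pics/{n}0.png",d["color"][:,:,::-1]); print(n,d["vfov"],d["cx"],d["cy"],d["k1"],d["camera_from_world"].tolist() if hasattr(d["camera_from_world"],'tolist') else d["camera_from_world"])
E
```

```text
pics
{'clock': 0.0, 'qpos': array([ 1.19318844,  0.62935873,  0.03843755,  1.51840892, -0.02699524,
        0.99628993, -0.01997075]), 'qd': array([ 0.00152447,  0.00084038, -0.00045194,  0.00124808, -0.0011221 ,
        0.00112927,  0.00026108]), 'tau': array([ 6.70963873e-04, -5.63400793e+01,  1.22652970e+00, -1.93446779e+01,
        1.11273938e-02,  1.06951417e-02,  3.88302638e-06]), 'eef_pos': array([ 199.22300341, -617.99427746,  209.36780657]), 'tool_rot': array([-1.5708249 ,  0.00194678, -1.258954  ]), 'force': array([ 0.02475805, -0.46196009, -0.03201919]), 'torque': array([-0.03390373, -0.04788543,  0.00782718]), 'width': 85.33737658592794}
scene 53.95851153847818 283.0980185234543 202.92414675005972 0.0175211889771513 [[-0.5852035309587253, 0.8107568742057797, 0.014495457271625076, 408.431029331095], [0.7086807467499996, 0.5200494114437774, -0.47678109111293815, -357.3453223555817], [-0.3940919011338639, -0.26874132652990723, -0.8789025388947531, 1076.5084884909575], [0.0, 0.0, 0.0, 1.0]]
top 49.558102776142455 286.1696445574473 211.58224541365837 -0.13765661381158623 [[0.018161039792604198, -0.9992325108149441, 0.034706857594923896, -110.17695288202559], [-0.9937981328306249, -0.021849318959413964, -0.10903154792707136, 606.4079636594761], [0.10970618859487784, -0.03251148399370098, -0.9934322098626119, 797.4925693119859], [0.0, 0.0, 0.0, 1.0]]
```

View pics/scene0.png

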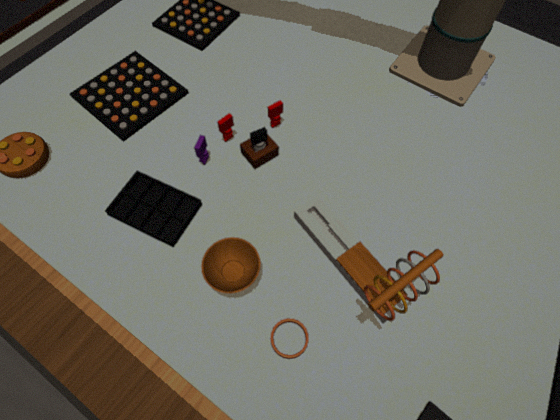

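View pics/top0.png

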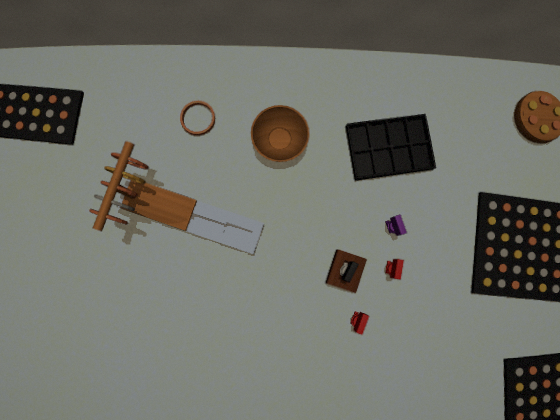

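```bash
cat > h.py <<'E'
import numpy as np, cv2
def K(d):
    f=d["color"].shape[0]/2/np.tan(np.radians(d["vfov"])/2); return f
def ray(d,u,v):
    f=K(d); xd=(u-d["cx"])/f; yd=(v-d["cy"])/f
    rd=np.hypot(xd,yd); r=rd
    for _ in range(50): r=rd/(1+d["k1"]*r*r)
    s=r/rd if rd>0 else 1
    M=np.array(d["camera_from_world"]); R=M[:3,:3]; C=-R.T@M[:3,3]
    return C,R.T@np.array([xd*s,yd*s,1.])
def onz(d,u,v,z):
    C,D=ray(d,u,v); return C+D*(z-C[2])/D[2]
def proj(d,P):
    M=np.array(d["camera_from_world"]); p=M[:3,:3]@np.array(P,float)+M[:3,3]
    x,y=p[0]/p[2],p[1]/p[2]; s=1+d["k1"]*(x*x+y*y); f=K(d)
    return np.array([d["cx"]+f*x*s,d["cy"]+f*y*s])
def tri(d1,p1,d2,p2):
    C1,D1=ray(d1,*p1);C2,D2=ray(d2,*p2)
    D1/=np.linalg.norm(D1);D2/=np.linalg.norm(D2)
    t=np.linalg.lstsq(np.c_[D1,-D2],C2-C1,rcond=None)[0]
    a=C1+t[0]*D1;b=C2+t[1]*D2
    return (a+b)/2,np.linalg.norm(a-b)
def crop(d,name,x0,y0,x1,y1,s):
    c=d["color"][y0:y1,x0:x1,::-1]; c=cv2.resize(c,None,fx=s,fy=s,interpolation=cv2.INTER_CUBIC)
    c=cv2.convertScaleAbs(c,alpha=1.5); cv2.imwrite(name,c)
E
python3 - <<'E'
from cell import *
from h import *
import pickle
S=get_image("scene");T=get_image("top");pickle.dump((S,T),open("im0.pkl","wb"))
crop(T,"pics/t_hold.png",315,235,385,305,8);crop(T,"pics/t_rail.png",120,160,280,270,5)
crop(S,"pics/s_hold.png",220,110,300,180,8);crop(S,"pics/s_rail.png",280,190,440,330,5)
E
```

```text
(no output)
```

View pics/t_hold.png

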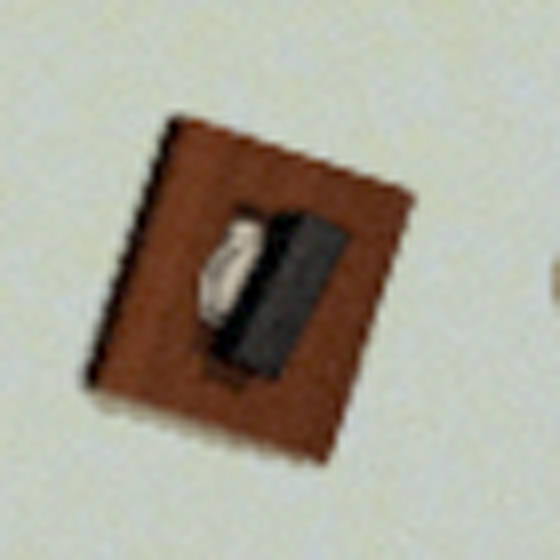

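View pics/t_rail.png

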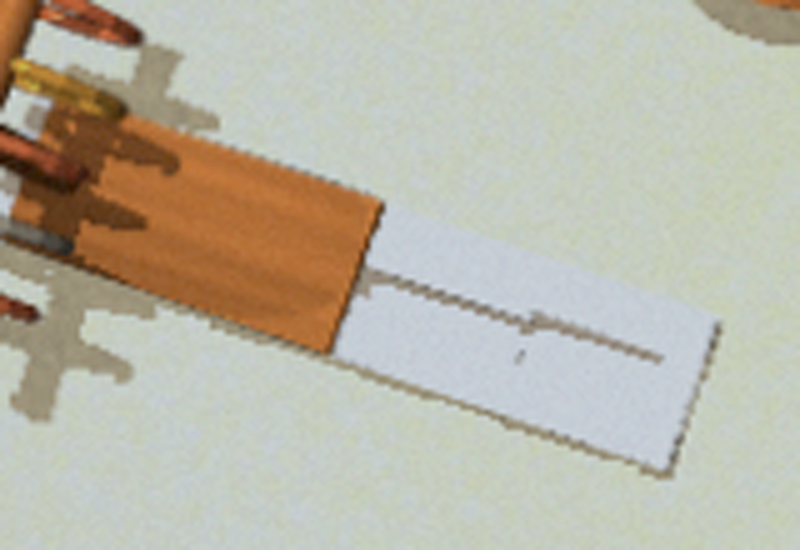

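View pics/s_hold.png

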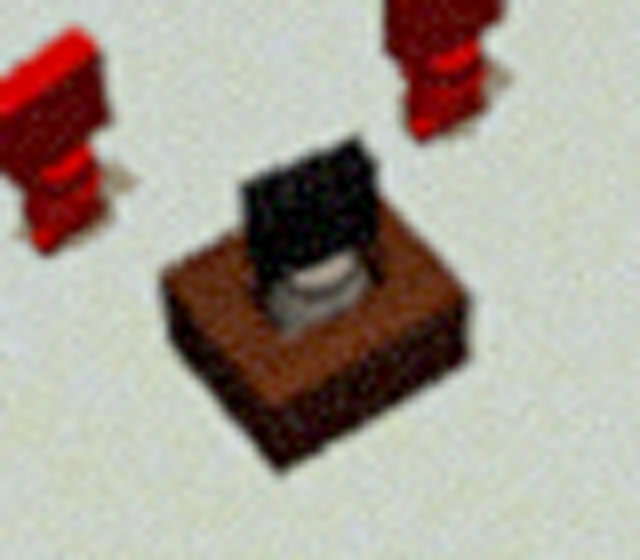

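View pics/s_rail.png

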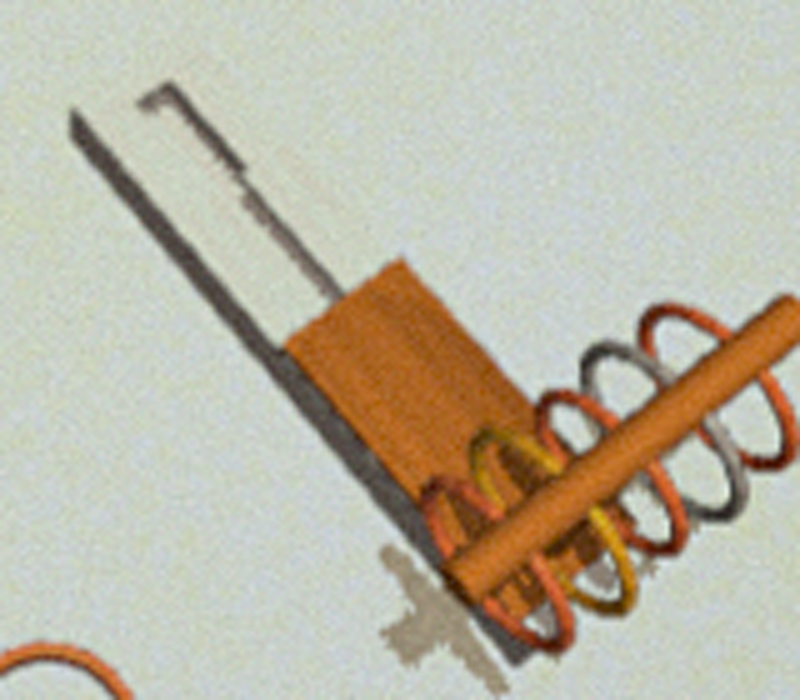

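```bash
python3 - <<'E'
from h import *
import pickle
S,T=pickle.load(open("im0.pkl","rb"))
np.set_printoptions(precision=1,suppress=True)
t=lambda x,y,x0,y0,s:((x+.5)/s-.5+x0,(y+.5)/s-.5+y0)
print("foot T",[onz(T,*t(x,y,120,160,5),38)[:2] for x,y in((382,202),(330,352))])
print("foot S",[onz(S,*t(x,y,280,190,5),38)[:2] for x,y in((402,260),(285,346))])
print("railend T",[onz(T,*t(x,y,120,160,5),30)[:2] for x,y in((720,322),(668,470))])
print("railend S",onz(S,*t(70,112,280,190,5),30))
print("holder T",[onz(T,*t(x,y,315,235,8),34)[:2] for x,y in((185,118),(412,190),(328,462),(98,385))])
print("holder S",[onz(S,*t(x,y,220,110,8),34)[:2] for x,y in((165,278),(285,400),(470,295))])
print("knob T",[onz(T,*t(x,y,315,235,8),82)[:2] for x,y in((303,212),(350,233),(275,378),(232,357))])
print("knob S",[onz(S,*t(x,y,220,110,8),82)[:2] for x,y in((243,187),(355,137))])
for n,d,b in(("tr",T,(180,180,280,270)),("sr",S,(280,190,380,280)),("th",T,(325,245,375,295)),("sh",S,(240,120,285,170))):
    c=d["color"][b[1]:b[3],b[0]:b[2],::-1].astype(float)
    if n[1]=='r': c=np.clip((c-120)*2.2,0,255)
    else: c=np.clip(255*(c/150)**.45,0,255)
    s=8 if n[1]=='r' else 12
    cv2.imwrite(f"pics/e_{n}.png",cv2.resize(c.astype(np.uint8),None,fx=s,fy=s,interpolation=cv2.INTER_CUBIC)[:600,:800])
E
```

```text
foot T [array([625.8,  67.2]), array([570.5,  84. ])]
foot S [array([569.4,  89.2]), array([625.8,  71.5])]
railend T [array([585.2, -57.2]), array([530.7, -39.5])]
railend S [589.1 -52.9  30. ]
holder T [array([ 541.3, -193.5]), array([ 525.6, -246.1]), array([ 463.5, -227.1]), array([ 480.4, -174.2])]
holder S [array([ 523.6, -242.5]), array([ 536.1, -191.4]), array([ 478.6, -171.9])]
knob T [array([ 520.1, -212.2]), array([ 515.7, -222.5]), array([ 484.5, -206.4]), array([ 488.9, -197. ])]
knob S [array([ 514.4, -219.2]), array([ 483.9, -205.7])]
```

```bash
python3 -c "
import cv2
for n in('tr','sr'):print(cv2.imread(f'pics/e_{n}.png').shape)"
```

```text
(600, 800, 3)
(600, 800, 3)
```

View pics/e_tr.png

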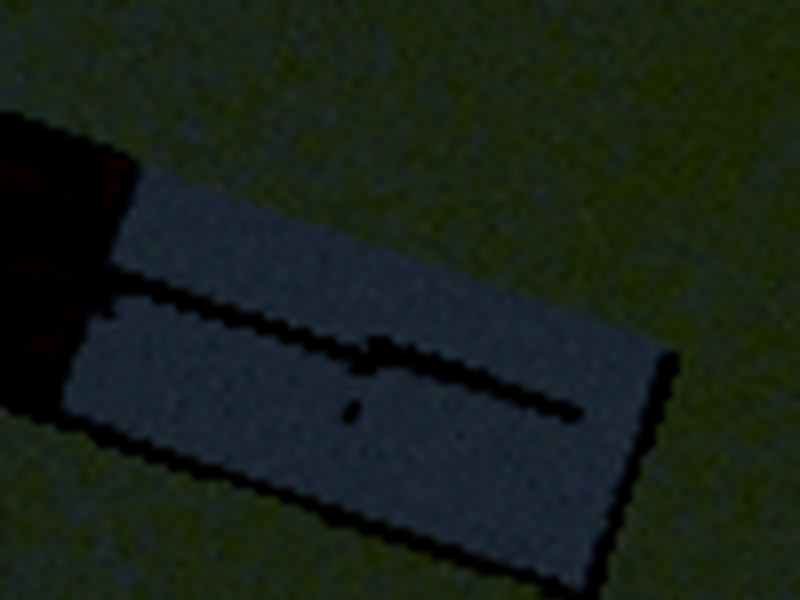

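View pics/e_sr.png

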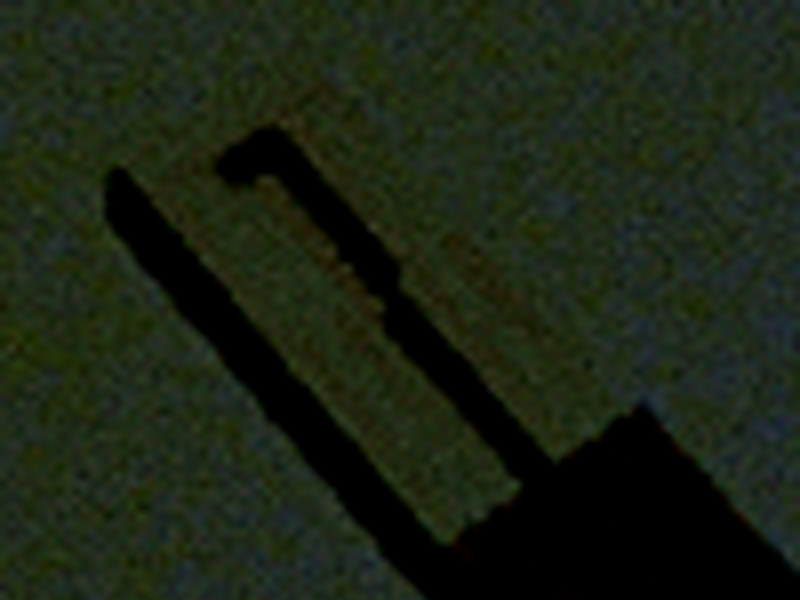

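View pics/e_th.png

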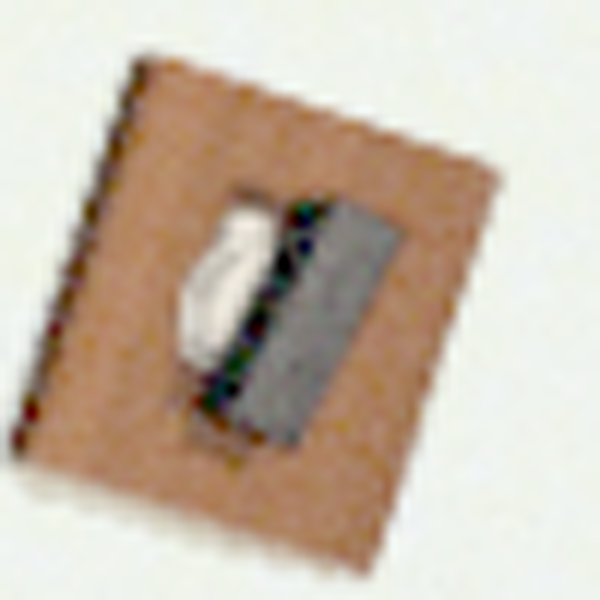

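View pics/e_sh.png

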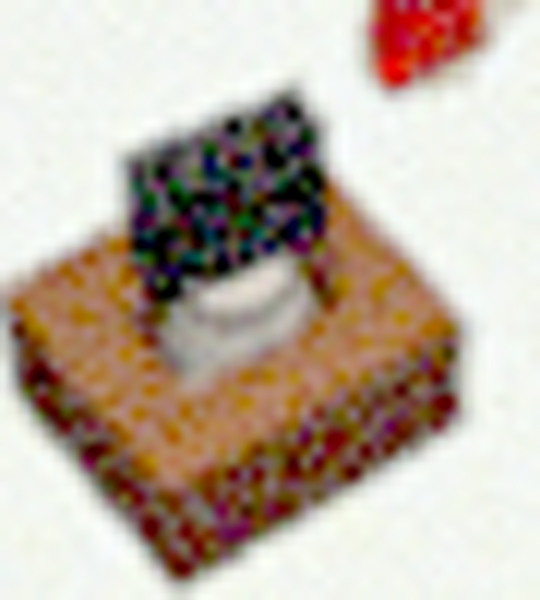

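```bash
cat > go.py <<'E'
# usage: python3 go.py x y z yawdeg -> shift in tool axes from measured pose
import sys,numpy as np
from cell import *
from scipy.spatial.transform import Rotation as Ro
s=read_state();R=Ro.from_euler('xyz',s["tool_rot"])
x,y,z,w=map(float,sys.argv[1:5])
d=R.inv().apply(np.array([x,y,z])-s["eef_pos"])
Rt=Ro.from_euler('xyz',[-np.pi/2,0,np.radians(w)])
print("shift",d.round(2),"rotvec",(R.inv()*Rt).as_rotvec().round(4))
print("q",s["qpos"].round(2),"t",s["clock"],"pos",s["eef_pos"].round(1),"rpy",np.degrees(s["tool_rot"]).round(2),"F",s["force"].round(2),"M",s["torque"].round(3),"w",round(s["width"],1))
E
python3 go.py 501.8 -208.5 150 63.4
```

```text
shift [-297.14   60.08  413.62] rotvec [-1.4000e-03 -2.3655e+00 -6.0000e-04]
q [ 1.19  0.63  0.04  1.52 -0.03  1.   -0.02] t 0.2 pos [ 199.3 -618.3  209.7] rpy [-9.000e+01  7.000e-02 -7.213e+01] F [ 0.42  0.42 -0.28] M [-0.019 -0.021 -0.013] w 85.2
```

```bash
python3 -m jog '[{"x":-297.1,"y":60,"z":413.6,"ay":-2.365,"grip":40},{"x":-297.1,"y":60,"z":413.6,"ay":-2.365,"grip":40},{"x":-297.1,"y":60,"z":413.6,"ay":-2.365,"grip":40},{"x":-297.1,"y":60,"z":413.6,"ay":-2.365,"grip":40},{"x":-297.1,"y":60,"z":413.6,"ay":-2.365,"grip":40}]'; python3 go.py 501.8 -208.5 150 63.4
```

```text
shift [-297.14   60.08  413.62] rotvec [-1.4000e-03 -2.3655e+00 -6.0000e-04]
q [ 1.19  0.63  0.04  1.52 -0.03  1.   -0.02] t 0.2 pos [ 199.3 -618.3  209.7] rpy [-9.000e+01  7.000e-02 -7.213e+01] F [ 0.42  0.42 -0.28] M [-0.019 -0.021 -0.013] w 85.2$[0]: bad value
```

```bash
python3 -m jog '[{"x":-29,"y":6,"z":40,"ax":0,"ay":-0.14,"az":0,"grip":40}]'; python3 -c "
from cell import *
print(read_state())"
```

```text
clock: 0.3
eef_pos: [222.6, -584.4, 204.4]
tool_rot: [-1.577, -0.004, -1.127]
force: [0.4, 0.1, -0.2]
width: 73.0
{'clock': 0.3, 'qpos': array([1.15410573, 0.59491922, 0.00684775, 1.60228292, 0.00301954,
       0.93990633, 0.03145134]), 'qd': array([-0.48965396, -0.37683912, -0.488262  ,  0.97118817,  0.23999   ,
       -0.54217422,  0.5337011 ]), 'tau': array([  2.7689483 , -51.60660982,   1.7754858 , -20.96361279,
        -0.33675687,   0.76812722,  -0.82334988]), 'eef_pos': array([ 222.57218001, -584.4043293 ,  204.40729584]), 'tool_rot': array([-1.57721835, -0.00428619, -1.12652766]), 'force': array([ 0.39057738,  0.06417185, -0.22411815]), 'torque': array([-0.04472708,  0.00963758, -0.02101779]), 'width': 73.03737619814582}
```

```bash
python3 go.py 501.8 -208.5 150 63.4; python3 -m jog '[{"x":-200,"y":55,"z":300,"ax":0,"ay":-0.7,"az":0,"grip":40}]'
```

```text
shift [-219.63   50.81  414.02] rotvec [ 0.0083 -2.2331 -0.0048]
q [1.15 0.59 0.01 1.6  0.   0.94 0.03] t 0.3 pos [ 222.6 -584.4  204.4] rpy [-90.37  -0.25 -64.55] F [ 0.39  0.06 -0.22] M [-0.045  0.01  -0.021] w 73.0
clock: 0.4
eef_pos: [253.8, -536.4, 196.5]
tool_rot: [-1.571, -0.001, -0.966]
force: [1.9, 0.6, -0.8]
width: 59.1
```

Large shifts work when all keys are given.

```bash
python3 go.py 501.8 -208.5 150 63.4
```

```text
shift [-128.81   46.1   390.47] rotvec [ 1.8000e-03 -2.0726e+00  5.0000e-04]
q [ 1.11  0.56 -0.04  1.7   0.03  0.88  0.09] t 0.4 pos [ 253.8 -536.4  196.5] rpy [-9.002e+01 -8.000e-02 -5.535e+01] F [ 1.86  0.56 -0.8 ] M [-0.022 -0.058 -0.024] w 59.1
```

```bash
python3 -m jog '[{"x":-128,"y":46,"z":390,"ax":0,"ay":-2.07,"az":0,"grip":40},{"x":-128,"y":46,"z":390,"ax":0,"ay":-2.07,"az":0,"grip":40},{"x":-128,"y":46,"z":390,"ax":0,"ay":-2.07,"az":0,"grip":40},{"x":-128,"y":46,"z":390,"ax":0,"ay":-2.07,"az":0,"grip":40},{"x":-128,"y":46,"z":390,"ax":0,"ay":-2.07,"az":0,"grip":40}]'; python3 go.py 501.8 -208.5 150 63.4
```

```text
clock: 0.9
eef_pos: [405.3, -337.1, 168.9]
tool_rot: [-1.571, -0.0, -0.213]
force: [1.0, -1.1, 0.1]
width: 40.0
shift [ 67.13  18.89 146.15] rotvec [ 5.0000e-04 -1.3197e+00  2.0000e-04]
q [ 0.81  0.52 -0.25  1.9   0.18  0.75  0.24] t 0.9 pos [ 405.3 -337.1  168.9] rpy [-9.002e+01 -2.000e-02 -1.221e+01] F [ 1.05 -1.07  0.05] M [ 0.038 -0.034 -0.031] w 40.0
```

```bash
python3 -m jog '[{"x":67,"y":19,"z":146,"ax":0,"ay":-1.32,"az":0,"grip":40},{"x":67,"y":19,"z":146,"ax":0,"ay":-1.32,"az":0,"grip":40},{"x":67,"y":19,"z":146,"ax":0,"ay":-1.32,"az":0,"grip":40},{"x":67,"y":19,"z":146,"ax":0,"ay":-1.32,"az":0,"grip":40},{"x":67,"y":19,"z":146,"ax":0,"ay":-1.32,"az":0,"grip":40}]'; python3 go.py 501.8 -208.5 150 63.4
```

```text
clock: 1.4
eef_pos: [503.5, -207.0, 149.8]
tool_rot: [-1.57, -0.002, 0.543]
force: [0.1, -0.9, -0.5]
width: 39.9
shift [-2.22 -0.25 -0.46] rotvec [-4.000e-04 -5.633e-01  1.900e-03]
q [ 0.64  0.59 -0.45  1.87  0.35  0.76  0.54] t 1.4 pos [ 503.5 -207.   149.8] rpy [-89.95  -0.1   31.12] F [ 0.06 -0.9  -0.54] M [-0.011  0.058 -0.003] w 39.9
```

```bash
python3 -m jog '[{"x":-2,"y":0,"z":0,"ax":0,"ay":-0.563,"az":0,"grip":40},{"x":-2,"y":0,"z":0,"ax":0,"ay":-0.563,"az":0,"grip":40},{"x":-2,"y":0,"z":0,"ax":0,"ay":-0.563,"az":0,"grip":40},{"x":-2,"y":0,"z":0,"ax":0,"ay":-0.563,"az":0,"grip":40},{"x":-2,"y":0,"z":0,"ax":0,"ay":-0.563,"az":0,"grip":40}]'; python3 go.py 501.8 -208.5 90 63.4; python3 - <<'E'
from cell import *
from h import *
d=get_image("scene");crop(d,"pics/s1.png",200,60,320,180,6)
d=get_image("top");crop(d,"pics/t1.png",280,200,420,320,5)
E
```

```text
clock: 1.9
eef_pos: [499.6, -211.9, 149.7]
tool_rot: [-1.57, -0.0, 1.094]
force: [-0.9, -0.0, 0.3]
width: 39.6
shift [ 4.02 59.71 -0.42] rotvec [-0.0004 -0.0128  0.0004]
q [ 0.74  0.62 -0.6   1.87  0.48  0.8   0.98] t 1.9 pos [ 499.6 -211.9  149.7] rpy [-8.998e+01 -2.000e-02  6.267e+01] F [-0.89 -0.05  0.25] M [ 0.024 -0.001 -0.005] w 39.6
```

View pics/s1.png

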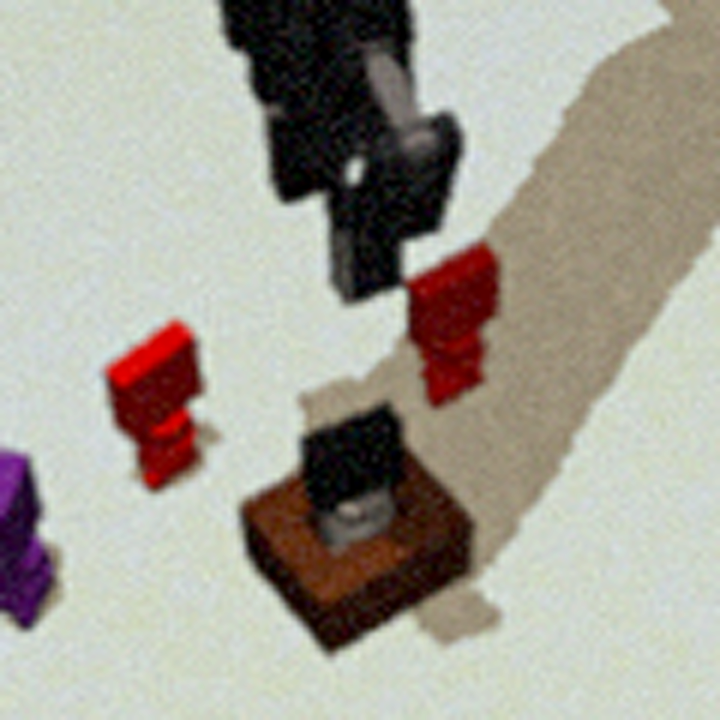

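View pics/t1.png

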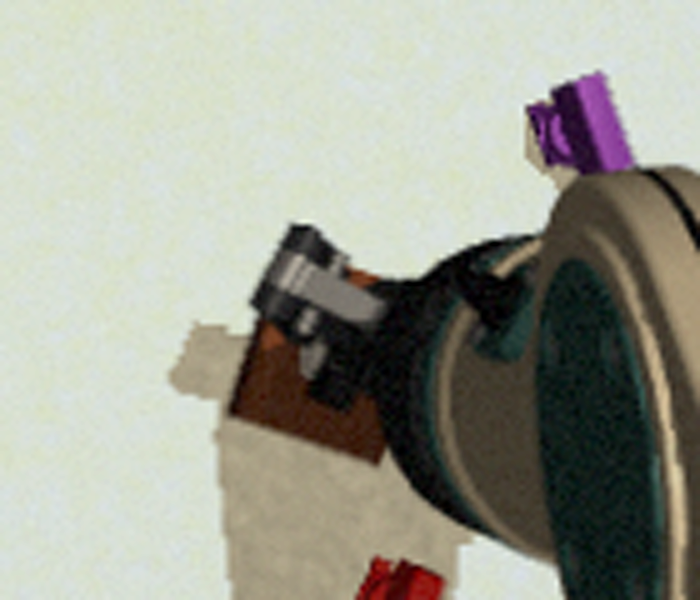

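```bash
python3 -m jog '[{"x":4,"y":20,"z":-0.4,"ax":0,"ay":-0.013,"az":0,"grip":40},{"x":4,"y":45,"z":-0.4,"ax":0,"ay":-0.013,"az":0,"grip":40},{"x":4,"y":65,"z":-0.4,"ax":0,"ay":-0.013,"az":0,"grip":40},{"x":4,"y":75,"z":-0.4,"ax":0,"ay":-0.013,"az":0,"grip":40},{"x":4,"y":75,"z":-0.4,"ax":0,"ay":-0.013,"az":0,"grip":40}]'; python3 go.py 501.8 -208.5 63 63.4; python3 - <<'E'
from cell import *
from h import *
d=get_image("scene");crop(d,"pics/s2.png",200,60,320,180,6)
d=get_image("top");crop(d,"pics/t2.png",300,220,400,310,7)
E
```

```text
clock: 2.5
eef_pos: [501.1, -208.0, 73.9]
tool_rot: [-1.568, 0.001, 1.106]
force: [0.5, -0.3, 0.7]
width: 40.4
shift [-0.09 10.88 -0.84] rotvec [-0.0023 -0.0004 -0.0005]
q [ 0.68  0.72 -0.52  1.93  0.58  0.65  0.9 ] t 2.5 pos [ 501.1 -208.    73.9] rpy [-8.987e+01  3.000e-02  6.338e+01] F [ 0.49 -0.34  0.66] M [ 0.002 -0.035  0.056] w 40.4
```

View pics/s2.png

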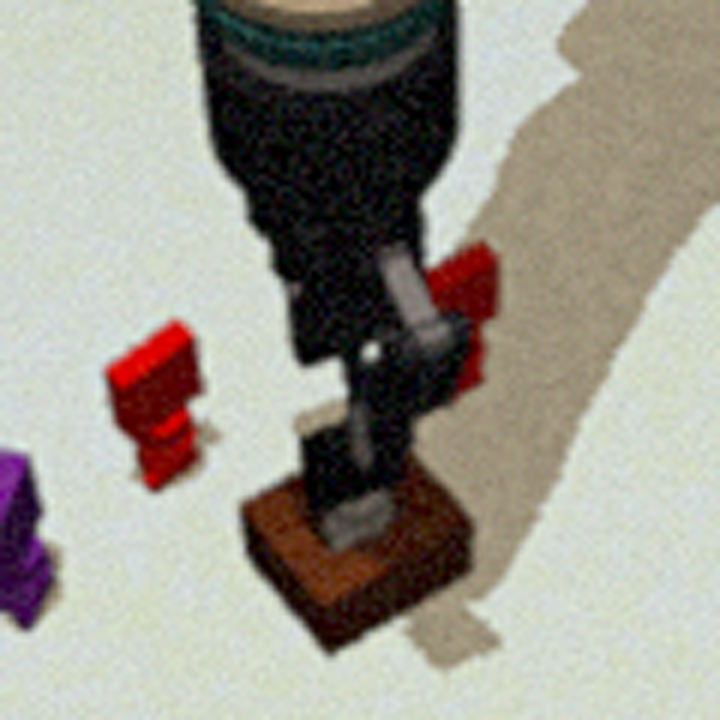

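View pics/t2.png

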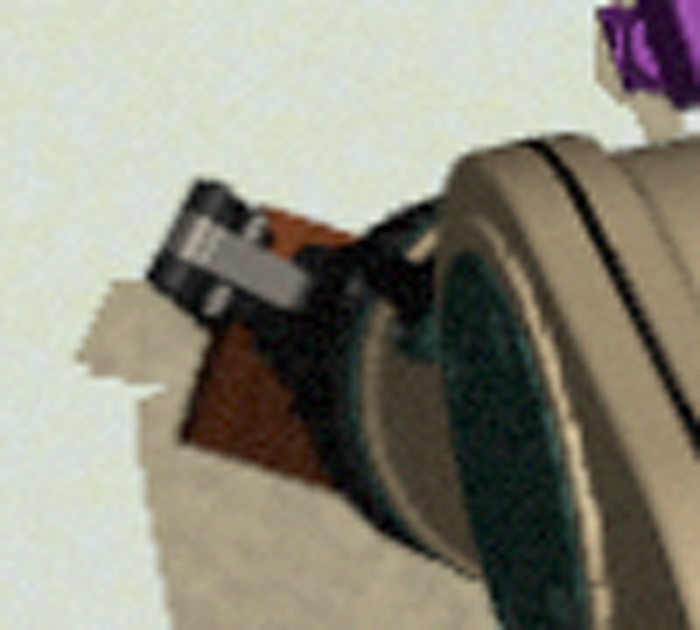

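```bash
python3 -m jog '[{"x":0,"y":6,"z":-0.5,"ax":0,"ay":0,"az":0,"grip":40},{"x":0,"y":11,"z":-0.5,"ax":0,"ay":0,"az":0,"grip":40},{"x":0,"y":11,"z":-0.5,"ax":0,"ay":0,"az":0,"grip":20},{"x":0,"y":11,"z":-0.5,"ax":0,"ay":0,"az":0,"grip":14},{"x":0,"y":11,"z":-0.5,"ax":0,"ay":0,"az":0,"grip":5}]'; python3 go.py 501.8 -208.5 63 63.4;python3 -m jog '[{"x":0,"y":0,"z":0,"ax":0,"ay":0,"az":0,"grip":0},{"x":0,"y":0,"z":0,"ax":0,"ay":0,"az":0,"grip":0},{"x":0,"y":0,"z":0,"ax":0,"ay":0,"az":0,"grip":0}]'; python3 go.py 501.8 -208.5 63 63.4
```

```text
clock: 3.1
eef_pos: [502.5, -208.6, 64.1]
tool_rot: [-1.571, -0.0, 1.107]
force: [0.2, -0.2, 0.5]
width: 5.1
shift [-0.22  1.11  0.7 ] rotvec [0.0003 0.0004 0.0001]
q [ 0.67  0.74 -0.51  1.93  0.59  0.63  0.89] t 3.1 pos [ 502.5 -208.6   64.1] rpy [-90.02  -0.    63.42] F [ 0.24 -0.19  0.48] M [-0.005  0.013 -0.017] w 5.1
clock: 3.4
eef_pos: [502.5, -208.6, 64.0]
tool_rot: [-1.571, -0.0, 1.107]
force: [-0.2, 0.3, 0.2]
width: -0.2
shift [-0.21  1.03  0.64] rotvec [0.0002 0.0004 0.0001]
q [ 0.67  0.74 -0.51  1.93  0.59  0.63  0.89] t 3.4 pos [ 502.5 -208.6   64. ] rpy [-90.01  -0.    63.42] F [-0.2   0.3   0.16] M [-0.001  0.025 -0.032] w -0.2
```

```bash
python3 - <<'E'
from cell import *
from h import *
d=get_image("scene");crop(d,"pics/s3.png",200,60,320,180,6);cv2.imwrite("pics/s3f.png",d["color"][:,:,::-1])
d=get_image("top");crop(d,"pics/t3.png",300,220,400,310,7)
E
```

```text
(no output)
```

View pics/s3.png

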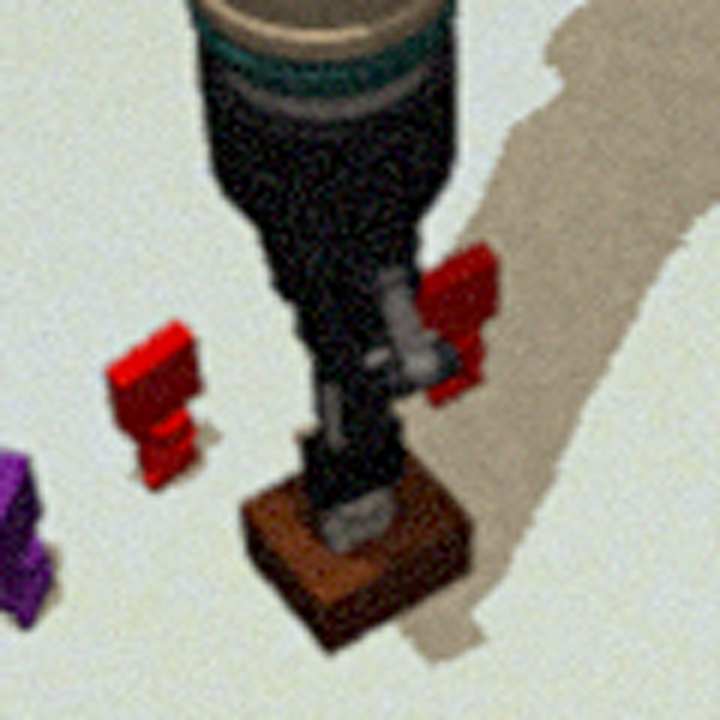

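View pics/t3.png

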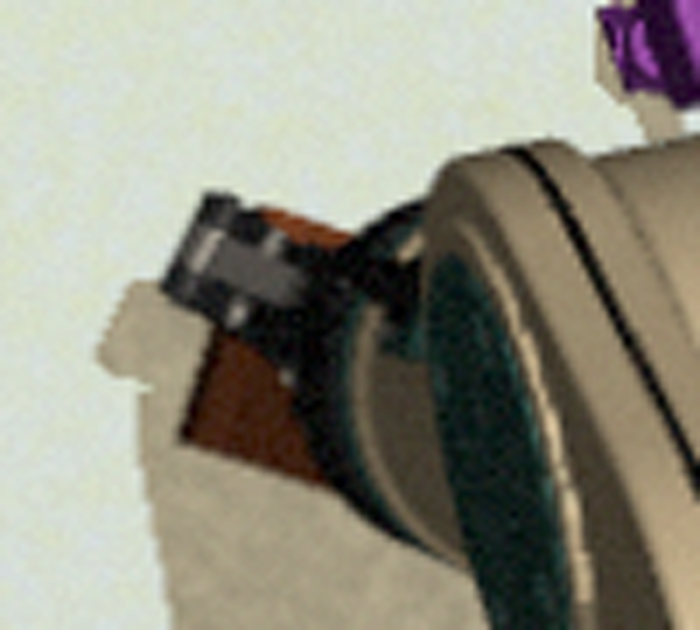

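```bash
python3 - <<'E'
from cell import *
from h import *
s=read_state();d=get_image("scene");t=get_image("top")
p=s["eef_pos"];print(p)
vis=d["color"][:,:,::-1].copy()
x=lambda q:((q-[200,60])*6).round()
xt=lambda q:((q-[300,220])*7).round()
for dz in(-11,0,8,62): print(dz,x(proj(d,p+[0,0,dz])),xt(proj(t,p+[0,0,dz])))
c=cv2.resize(np.clip(255*(d["color"][95:165,230:300,::-1]/120.)**.4,0,255).astype(np.uint8),None,fx=8,fy=8,interpolation=cv2.INTER_CUBIC);cv2.imwrite("pics/s3b.png",c)
E
```

```text
[ 502.39679041 -208.61343974   63.97057388]
-11 [348. 481.] [332. 357.]
0 [347. 462.] [340. 358.]
8 [346. 448.] [345. 359.]
62 [340. 347.] [385. 363.]
```

View pics/s3b.png

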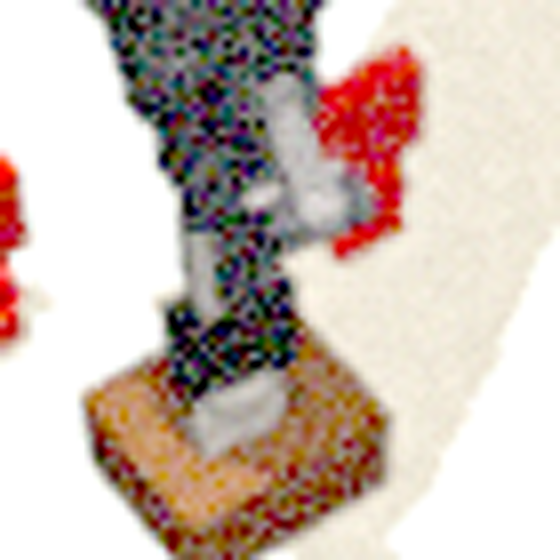

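```bash
python3 -m jog '[{"x":0,"y":-5,"z":0,"ax":0,"ay":0,"az":0,"grip":0},{"x":0,"y":-10,"z":0,"ax":0,"ay":0,"az":0,"grip":0},{"x":0,"y":-20,"z":0,"ax":0,"ay":0,"az":0,"grip":0},{"x":0,"y":-30,"z":0,"ax":0,"ay":0,"az":0,"grip":0},{"x":0,"y":-30,"z":0,"ax":0,"ay":0,"az":0,"grip":0}]'; python3 go.py 501.8 -208.5 63 63.4; python3 - <<'E'
from cell import *
from h import *
d=get_image("scene");
c=cv2.resize(np.clip(255*(d["color"][85:165,225:305,::-1]/120.)**.4,0,255).astype(np.uint8),None,fx=7,fy=7,interpolation=cv2.INTER_CUBIC);cv2.imwrite("pics/s4.png",c)
d=get_image("top")
c=cv2.resize(np.clip(255*(d["color"][220:310,300:400,::-1]/120.)**.4,0,255).astype(np.uint8),None,fx=6,fy=6,interpolation=cv2.INTER_CUBIC);cv2.imwrite("pics/t4.png",c)
E
```

```text
clock: 4.1
eef_pos: [503.7, -208.9, 95.8]
tool_rot: [-1.574, -0.001, 1.107]
force: [-0.3, 0.3, 0.4]
width: 0.4
shift [-0.51 32.8   2.  ] rotvec [0.0034 0.0002 0.0005]
q [ 0.7   0.69 -0.55  1.91  0.55  0.69  0.92] t 4.1 pos [ 503.7 -208.9   95.8] rpy [-9.019e+01 -3.000e-02  6.341e+01] F [-0.33  0.26  0.37] M [-0.043  0.005 -0.016] w 0.4
```

View pics/s4.png

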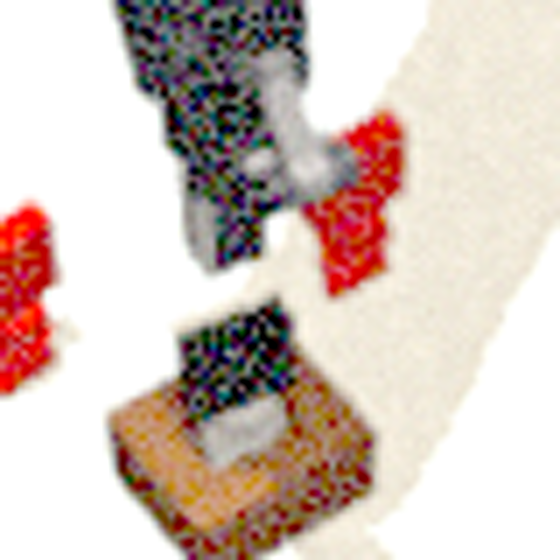

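View pics/t4.png

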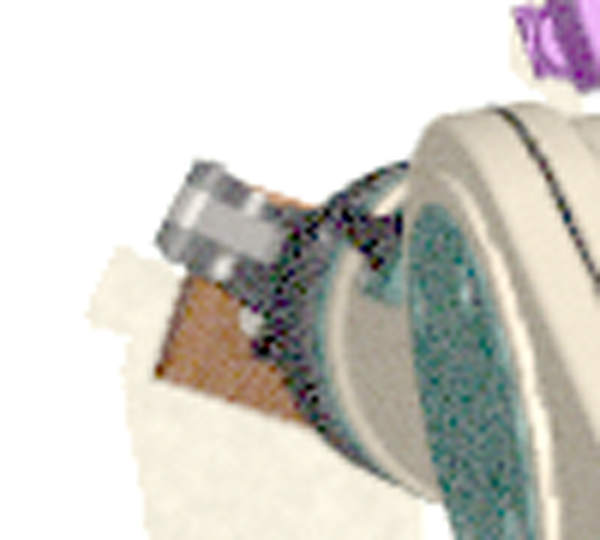

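```bash
python3 - <<'E'
from cell import *
from h import *
d=get_image("scene");t=get_image("top")
p=np.array([503.7,-208.9,95.8])
for dz in(-11,0,8): print(dz,((proj(d,p+[0,0,dz])-[225,85])*7).round(),((proj(t,p+[0,0,dz])-[300,220])*6).round())
# tip observed
print(onz(d,225+237/7,85+258/7,84.8))
E
```

```text
-11 [224. 323.] [305. 304.]
0 [222. 300.] [311. 305.]
8 [221. 282.] [317. 305.]
[ 481.75320073 -220.66625293   84.8       ]
```

```bash
python3 -m jog '[{"x":0,"y":20,"z":0,"ax":0,"ay":0,"az":0,"grip":0},{"x":0,"y":30,"z":0,"ax":0,"ay":0,"az":0,"grip":0},{"x":0,"y":32,"z":0,"ax":0,"ay":0,"az":0,"grip":0}]'; python3 -m jog '[{"x":0,"y":1,"z":0,"ax":0,"ay":0,"az":0,"grip":0},{"x":0,"y":2,"z":0,"ax":0,"ay":0,"az":0,"grip":0}]'; python3 - <<'E'
from cell import *
from h import *
d=get_image("scene");
c=cv2.resize(np.clip(255*(d["color"][85:165,225:305,::-1]/100.)**.4,0,255).astype(np.uint8),None,fx=7,fy=7,interpolation=cv2.INTER_CUBIC);cv2.imwrite("pics/s5.png",c)
E
```

```text
clock: 4.6
eef_pos: [501.7, -208.4, 61.0]
tool_rot: [-1.569, 0.001, 1.107]
force: [-1.0, -0.8, 7.4]
width: -0.2
clock: 4.8
eef_pos: [502.7, -208.8, 60.9]
tool_rot: [-1.571, 0.001, 1.107]
force: [-1.1, 0.4, 15.9]
width: -0.0
```

View pics/s5.png

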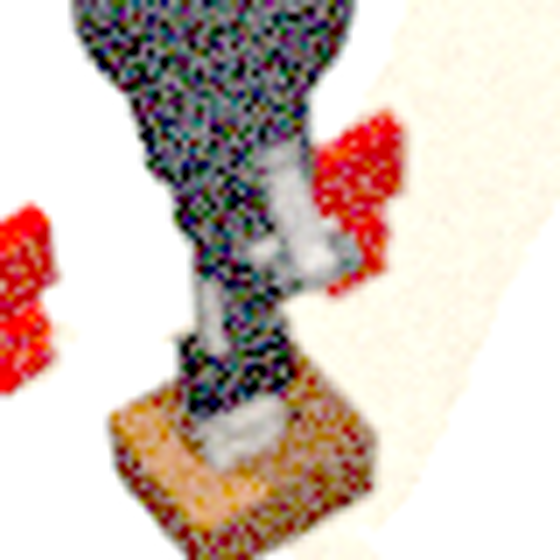

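```bash
python3 -m jog '[{"x":0,"y":-15,"z":0,"ax":0,"ay":0,"az":0,"grip":0},{"x":0,"y":-15,"z":0,"ax":0,"ay":0,"az":0,"grip":40},{"x":0,"y":-15,"z":0,"ax":0,"ay":0,"az":0,"grip":40},{"x":0,"y":-15,"z":0,"ax":0,"ay":0,"az":0,"grip":40},{"x":0,"y":0,"z":0,"ax":0,"ay":0,"az":0,"grip":40}]'; python3 go.py 501.8 -208.5 31 63.4;python3 - <<'E'
from cell import *
from h import *
d=get_image("scene");
c=cv2.resize(np.clip(255*(d["color"][85:165,225:305,::-1]/100.)**.4,0,255).astype(np.uint8),None,fx=7,fy=7,interpolation=cv2.INTER_CUBIC);cv2.imwrite("pics/s6.png",c)
E
```

```text
clock: 5.35
eef_pos: [503.5, -208.9, 60.6]
tool_rot: [-1.573, -0.0, 1.107]
force: [-0.6, 0.0, -0.6]
width: 40.0
shift [-0.46 29.59  1.78] rotvec [0.0026 0.0003 0.0005]
q [ 0.67  0.74 -0.5   1.93  0.6   0.62  0.88] t 5.35 pos [ 503.5 -208.9   60.6] rpy [-9.015e+01 -3.000e-02  6.342e+01] F [-0.56  0.   -0.61] M [-0.034 -0.034  0.001] w 40.0
```

View pics/s6.png

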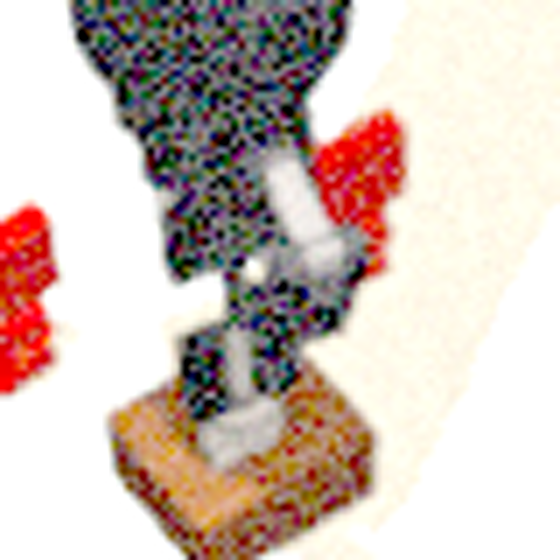

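```bash
python3 -m jog '[{"x":0,"y":10,"z":0.5,"ax":0,"ay":0,"az":0,"grip":40},{"x":0,"y":20,"z":0.5,"ax":0,"ay":0,"az":0,"grip":40},{"x":0,"y":26,"z":0.5,"ax":0,"ay":0,"az":0,"grip":40},{"x":0,"y":29,"z":0.5,"ax":0,"ay":0,"az":0,"grip":40},{"x":0,"y":29,"z":0.5,"ax":0,"ay":0,"az":0,"grip":40}]'; python3 go.py 501.8 -208.5 31 63.4;python3 - <<'E'
from cell import *
from h import *
d=get_image("scene");
c=cv2.resize(np.clip(255*(d["color"][85:165,225:305,::-1]/100.)**.4,0,255).astype(np.uint8),None,fx=7,fy=7,interpolation=cv2.INTER_CUBIC);cv2.imwrite("pics/s7.png",c)
E
```

```text
clock: 5.9
eef_pos: [501.8, -208.2, 30.5]
tool_rot: [-1.57, 0.0, 1.107]
force: [0.5, 0.3, 0.4]
width: 40.0
shift [-0.23 -0.51 -0.17] rotvec [-0.0007  0.0006 -0.    ]
q [ 0.64  0.79 -0.46  1.95  0.64  0.56  0.85] t 5.9 pos [ 501.8 -208.2   30.5] rpy [-89.96   0.    63.43] F [0.52 0.31 0.37] M [ 0.032 -0.02  -0.023] w 40.0
```

View pics/s7.png

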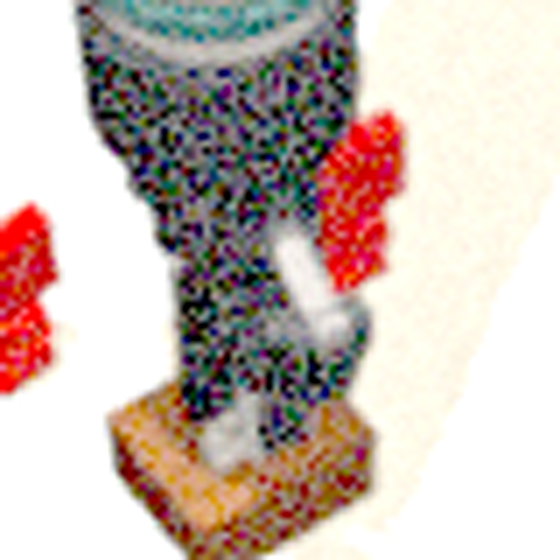

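```bash
python3 -m jog '[{"x":0,"y":0,"z":0,"ax":0,"ay":0,"az":0,"grip":24},{"x":0,"y":0,"z":0,"ax":0,"ay":0,"az":0,"grip":14},{"x":0,"y":0,"z":0,"ax":0,"ay":0,"az":0,"grip":0},{"x":0,"y":0,"z":0,"ax":0,"ay":0,"az":0,"grip":0},{"x":0,"y":0,"z":0,"ax":0,"ay":0,"az":0,"grip":0}]'; python3 go.py 501.8 -208.5 31 63.4
```

```text
clock: 6.45
eef_pos: [502.3, -208.4, 31.4]
tool_rot: [-1.572, -0.0, 1.107]
force: [-0.6, 0.5, 4.3]
width: 11.1
shift [-0.35  0.37  0.38] rotvec [0.0008 0.0005 0.0001]
q [ 0.64  0.79 -0.46  1.94  0.64  0.56  0.85] t 6.45 pos [ 502.3 -208.4   31.4] rpy [-9.005e+01 -1.000e-02  6.343e+01] F [-0.55  0.54  4.32] M [ 0.147  0.128 -0.028] w 11.1
```

```bash
python3 -m jog '[{"x":0,"y":-5,"z":0,"ax":0,"ay":0,"az":0,"grip":0},{"x":0,"y":-15,"z":0,"ax":0,"ay":0,"az":0,"grip":0},{"x":0,"y":-30,"z":0,"ax":0,"ay":0,"az":0,"grip":0},{"x":0,"y":-50,"z":0,"ax":0,"ay":0,"az":0,"grip":0},{"x":0,"y":-70,"z":0,"ax":0,"ay":0,"az":0,"grip":0}]'; python3 go.py 571 -7.9 115 153.4; python3 - <<'E'
from cell import *
from h import *
d=get_image("scene");
c=cv2.resize(np.clip(255*(d["color"][65:165,225:305,::-1]/130.)**.5,0,255).astype(np.uint8),None,fx=6,fy=6,interpolation=cv2.INTER_CUBIC);cv2.imwrite("pics/s8.png",c)
E
```

```text
clock: 6.95
eef_pos: [501.4, -208.3, 101.8]
tool_rot: [-1.57, 0.0, 1.107]
force: [-0.3, -0.0, -3.2]
width: 11.0
shift [210.33 -13.18  27.44] rotvec [-8.0000e-04 -1.5703e+00  7.0000e-04]
q [ 0.7   0.68 -0.56  1.91  0.54  0.7   0.93] t 6.95 pos [ 501.4 -208.3  101.8] rpy [-89.94   0.    63.43] F [-0.28 -0.03 -3.18] M [ 0.031 -0.     0.003] w 11.0
```

View pics/s8.png

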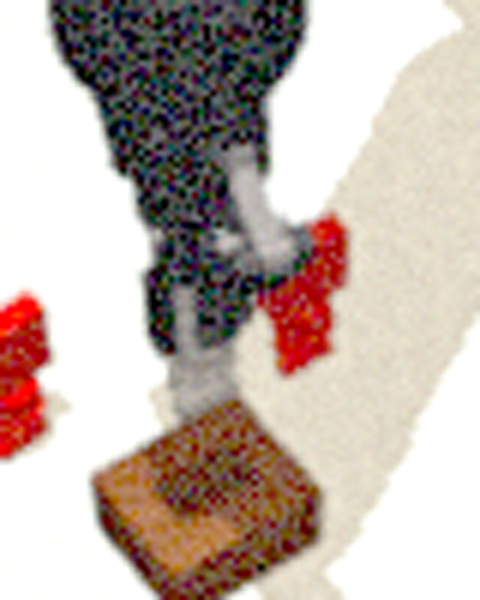

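```bash
python3 -m jog '[{"x":210,"y":-13,"z":27,"ax":0,"ay":-1.57,"az":0,"grip":0},{"x":210,"y":-13,"z":27,"ax":0,"ay":-1.57,"az":0,"grip":0},{"x":210,"y":-13,"z":27,"ax":0,"ay":-1.57,"az":0,"grip":0},{"x":210,"y":-13,"z":27,"ax":0,"ay":-1.57,"az":0,"grip":0},{"x":210,"y":-13,"z":27,"ax":0,"ay":-1.57,"az":0,"grip":0}]'; python3 go.py 571 -7.9 115 153.4
```

```text
clock: 7.5
eef_pos: [573.8, 0.2, 115.3]
tool_rot: [-1.577, -0.005, 1.871]
force: [-0.1, -0.1, -2.0]
width: 10.8
shift [-6.96  0.23  5.07] rotvec [ 0.0075 -0.8059  0.0021]
q [ 0.42  0.75 -0.76  1.82  0.67  0.84  1.21] t 7.5 pos [5.738e+02 2.000e-01 1.153e+02] rpy [-90.34  -0.27 107.23] F [-0.07 -0.05 -1.99] M [0.021 0.01  0.057] w 10.8
```

```bash
python3 -m jog '[{"x":-7,"y":0,"z":5,"ax":0,"ay":-0.806,"az":0,"grip":0},{"x":-7,"y":0,"z":5,"ax":0,"ay":-0.806,"az":0,"grip":0},{"x":-7,"y":0,"z":5,"ax":0,"ay":-0.806,"az":0,"grip":0},{"x":-7,"y":0,"z":5,"ax":0,"ay":-0.806,"az":0,"grip":0},{"x":-7,"y":0,"z":5,"ax":0,"ay":-0.806,"az":0,"grip":0}]'; python3 -m jog '[{"x":0,"y":0,"z":0,"ax":0,"ay":-0.05,"az":0,"grip":0},{"x":0,"y":0,"z":0,"ax":0,"ay":-0.05,"az":0,"grip":0}]'; python3 go.py 571 -7.9 115 153.4; python3 - <<'E'
from cell import *
from h import *
import pickle
d=get_image("scene");t=get_image("top");pickle.dump((d,t,read_state()),open("im9.pkl","wb"))
for n,i,b in(("s9",d,(270,120,370,220)),("t9",t,(190,180,290,280))):
  c=cv2.resize(np.clip(255*(i["color"][b[1]:b[3],b[0]:b[2],::-1]/150.)**.6,0,255).astype(np.uint8),None,fx=6,fy=6,interpolation=cv2.INTER_CUBIC);cv2.imwrite(f"pics/{n}.png",c)
E
```

```text
clock: 8.0
eef_pos: [568.6, -17.0, 113.6]
tool_rot: [-1.57, -0.0, 2.613]
force: [-0.5, 0.2, -2.6]
width: 11.1
clock: 8.2
eef_pos: [568.5, -17.0, 113.4]
tool_rot: [-1.571, -0.001, 2.657]
force: [0.0, -0.7, -2.2]
width: 11.1
shift [ 2.02 -1.59 -9.19] rotvec [-0.0003 -0.0208  0.001 ]
q [ 0.54  0.82 -0.95  1.82  0.82  0.95  1.88] t 8.2 pos [568.5 -17.  113.4] rpy [-8.9980e+01 -6.0000e-02  1.5221e+02] F [ 0.03 -0.72 -2.15] M [-0.021 -0.008  0.027] w 11.1
```

View pics/s9.png

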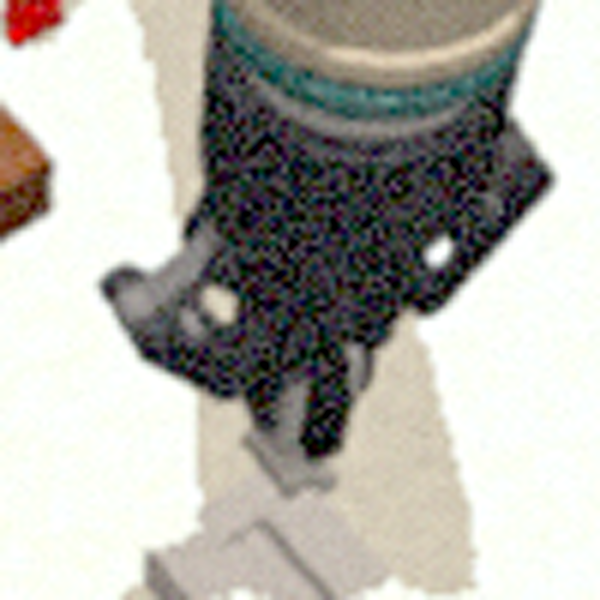

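View pics/t9.png

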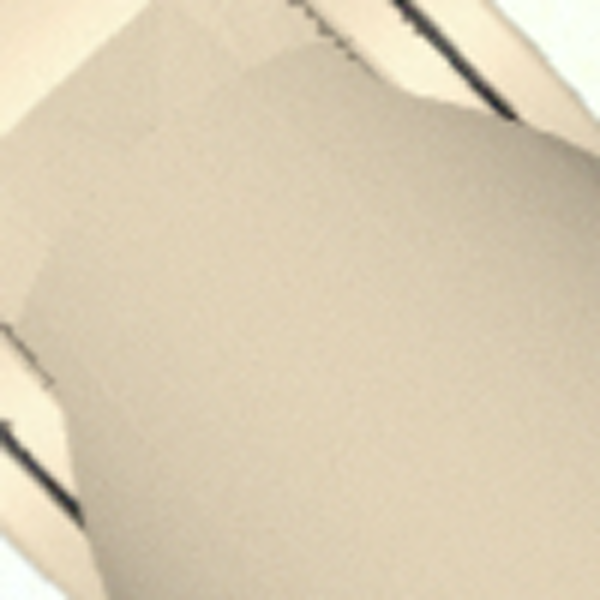

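```bash
cat > rect.py <<'E'
from h import *
def rect(d,O,ang,z,xs,ys):
    u=np.array([np.cos(ang),np.sin(ang)]);v=np.array([-u[1],u[0]])
    m=np.zeros((len(ys),len(xs),2),np.float32)
    for i,y in enumerate(ys):
        for j,x in enumerate(xs):
            P=O+u*x+v*y; m[i,j]=proj(d,[P[0],P[1],z])
    return cv2.remap(d["color"],m[...,0],m[...,1],cv2.INTER_LINEAR)
E
python3 - <<'E'
from rect import *
import pickle
S,T=pickle.load(open("im0.pkl","rb"))
O=np.array([571.0,-7.9])+60*np.array([.299,.954]);a=np.radians(72.6)
xs=np.arange(-150,60,.5);ys=np.arange(45,-45,-.5)
for n,d in(("S",S),("T",T)):
    r=rect(d,O,a,30,xs,ys);
    o=np.clip((r[:,:,::-1].astype(float))*1.5,0,255).astype(np.uint8)
    cv2.imwrite(f"pics/r{n}.png",cv2.resize(o,None,fx=1.8,fy=1.8))
    g=r.mean(2)
    for lo,hi in((-80,-40),(-30,25)):
        k=(xs>lo)&(xs<hi);p=np.median(g[:,k],axis=1)
        print(n,lo,hi,[(y,int(v)) for y,v in zip(ys,p)][::2])
E
```

```text
S -80 -40 [(np.float64(45.0), 135), (np.float64(44.0), 135), (np.float64(43.0), 135), (np.float64(42.0), 135), (np.float64(41.0), 135), (np.float64(40.0), 135), (np.float64(39.0), 135), (np.float64(38.0), 135), (np.float64(37.0), 136), (np.float64(36.0), 136), (np.float64(35.0), 135), (np.float64(34.0), 135), (np.float64(33.0), 135), (np.float64(32.0), 135), (np.float64(31.0), 134), (np.float64(30.0), 133), (np.float64(29.0), 133), (np.float64(28.0), 133), (np.float64(27.0), 133), (np.float64(26.0), 134), (np.float64(25.0), 134), (np.float64(24.0), 133), (np.float64(23.0), 133), (np.float64(22.0), 133), (np.float64(21.0), 134), (np.float64(20.0), 134), (np.float64(19.0), 133), (np.float64(18.0), 133), (np.float64(17.0), 133), (np.float64(16.0), 133), (np.float64(15.0), 134), (np.float64(14.0), 132), (np.float64(13.0), 126), (np.float64(12.0), 112), (np.float64(11.0), 92), (np.float64(10.0), 71), (np.float64(9.0), 57), (np.float64(8.0), 54), (np.float64(7.0), 59), (np.float64(6.0), 71), (np.float64(5.0), 84), (np.float64(4.0), 101), (np.float64(3.0), 116), (np.float64(2.0), 126), (np.
[... 7301 characters left out ...]
np.float64(-18.0), 137), (np.float64(-19.0), 136), (np.float64(-20.0), 136), (np.float64(-21.0), 136), (np.float64(-22.0), 136), (np.float64(-23.0), 136), (np.float64(-24.0), 136), (np.float64(-25.0), 136), (np.float64(-26.0), 136), (np.float64(-27.0), 136), (np.float64(-28.0), 136), (np.float64(-29.0), 136), (np.float64(-30.0), 135), (np.float64(-31.0), 134), (np.float64(-32.0), 133), (np.float64(-33.0), 132), (np.float64(-34.0), 132), (np.float64(-35.0), 132), (np.float64(-36.0), 132), (np.float64(-37.0), 132), (np.float64(-38.0), 132), (np.float64(-39.0), 132), (np.float64(-40.0), 132), (np.float64(-41.0), 133), (np.float64(-42.0), 133), (np.float64(-43.0), 133), (np.float64(-44.0), 133)]
```

View pics/rS.png

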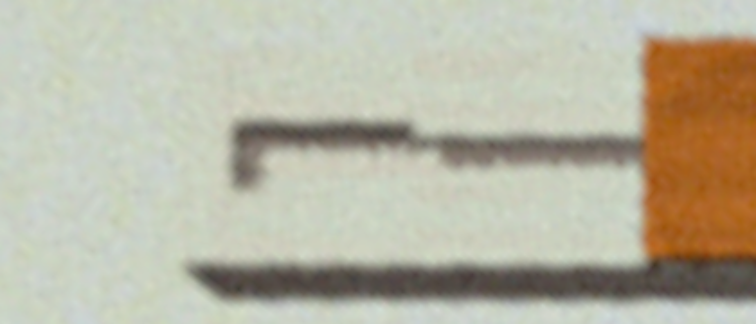

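View pics/rT.png

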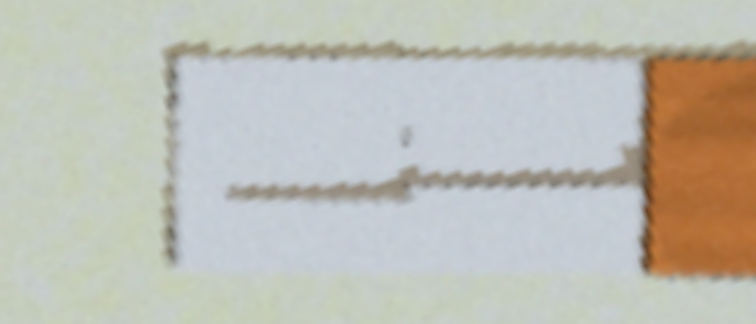

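```bash
python3 - <<'E'
from rect import *
import pickle
S,T,s=pickle.load(open("im9.pkl","rb"))
from cell import *
ims=[get_image("scene") for _ in range(4)]
st=read_state();print(st["eef_pos"],np.degrees(st["tool_rot"]))
d=ims[0];d["color"]=np.mean([i["color"] for i in ims],0).astype(np.uint8)
pickle.dump((d,st),open("im10.pkl","wb"))
P=st["eef_pos"][:2];a=np.radians(72.6);z0=st["eef_pos"][2]+2.6
xs=np.arange(-40,40,.25);ys=np.arange(40,-40,-.25)
for n,z in(("w",z0),("h",z0-13.9)):
    r=rect(d,P,a,z,xs,ys)[:,:,::-1]
    o=np.clip(255*(r/150.)**.6,0,255).astype(np.uint8).copy()
    o=cv2.resize(o,None,fx=1.8,fy=1.8)
    cv2.drawMarker(o,(288,288),(0,0,255),cv2.MARKER_CROSS,20,1)
    cv2.imwrite(f"pics/b{n}.png",o)
E
```

```text
[568.95650364 -16.64533041 113.99392308] [-8.99874290e+01  1.58378462e-02  1.52203227e+02]
```

View pics/bw.png

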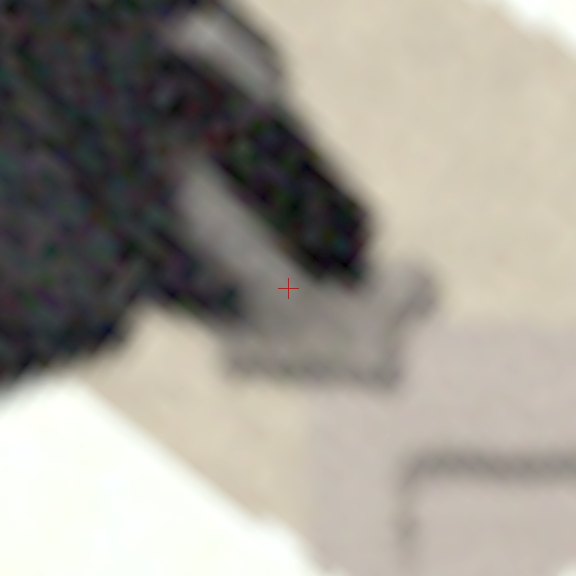

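View pics/bh.png

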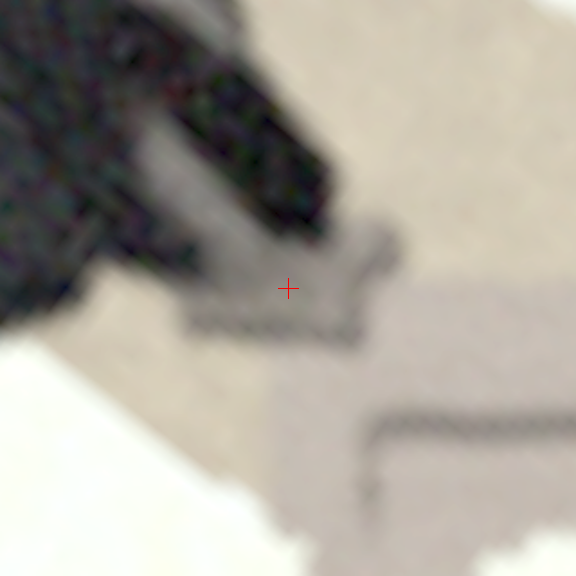

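```bash
python3 - <<'E'
from rect import *
import pickle
d,st=pickle.load(open("im10.pkl","rb"))
P=st["eef_pos"][:2];a=np.radians(72.5);z0=st["eef_pos"][2]+2.6
xs=np.arange(-16,18,1.);ys=np.arange(2,-14,-.25)
g=rect(d,P,a,z0-13.9,xs,ys).mean(2)
X=[];Y=[]
for j,x in enumerate(xs):
    c=cv2.GaussianBlur(g[:,j:j+1],(1,5),0).ravel(); k=(ys<-2.5)&(ys>-10); i=np.argmin(np.where(k,c,999)); print(x,ys[i],int(c[i]),end="; ")
    if -12<=x<=8: X.append(x);Y.append(ys[i])
p=np.polyfit(X,Y,1);print(p,np.degrees(np.arctan(p[0])))
E
```

```text
-16.0 -2.75 79; -15.0 -2.75 66; -14.0 -3.75 57; -13.0 -4.5 48; -12.0 -4.75 48; -11.0 -4.5 48; -10.0 -4.5 45; -9.0 -5.0 47; -8.0 -5.0 49; -7.0 -5.0 47; -6.0 -5.25 42; -5.0 -5.5 44; -4.0 -5.25 46; -3.0 -5.25 43; -2.0 -5.25 45; -1.0 -5.0 47; 0.0 -5.25 47; 1.0 -5.5 50; 2.0 -5.25 52; 3.0 -5.5 52; 4.0 -6.25 50; 5.0 -6.5 53; 6.0 -6.25 53; 7.0 -6.25 48; 8.0 -6.5 50; 9.0 -6.25 51; 10.0 -6.0 56; 11.0 -5.5 71; 12.0 -2.75 82; 13.0 -2.75 87; 14.0 -9.75 91; 15.0 -9.75 91; 16.0 -9.75 91; 17.0 -7.25 91; [-0.08766234 -5.58008658] -5.009875058554423
```

```bash
python3 go.py 571.5 -9.1 60 157.2
```

```text
shift [ 1.28 53.99 -7.87] rotvec [-0.0002 -0.0872 -0.0003]
q [ 0.54  0.82 -0.95  1.82  0.82  0.95  1.88] t 8.5 pos [569.  -16.6 114. ] rpy [-8.999e+01  2.000e-02  1.522e+02] F [ 0.53  0.26 -2.02] M [-0.017 -0.012 -0.012] w 11.4
```

```bash
python3 -m jog '[{"x":1.3,"y":15,"z":-7.9,"ax":0,"ay":-0.087,"az":0,"grip":0},{"x":1.3,"y":35,"z":-7.9,"ax":0,"ay":-0.087,"az":0,"grip":0},{"x":1.3,"y":48,"z":-7.9,"ax":0,"ay":-0.087,"az":0,"grip":0},{"x":1.3,"y":54,"z":-7.9,"ax":0,"ay":-0.087,"az":0,"grip":0},{"x":1.3,"y":54,"z":-7.9,"ax":0,"ay":-0.087,"az":0,"grip":0}]'; python3 -m jog '[{"x":0,"y":0,"z":0,"ax":0,"ay":0,"az":0,"grip":0},{"x":0,"y":0,"z":0,"ax":0,"ay":0,"az":0,"grip":0}]'; python3 go.py 571.5 -9.1 50 157.2;  python3 - <<'E'
from rect import *
import pickle
from cell import *
ims=[get_image("scene") for _ in range(3)]
st=read_state();print(st["eef_pos"],np.degrees(st["tool_rot"]))
d=ims[0];d["color"]=np.mean([i["color"] for i in ims],0).astype(np.uint8)
pickle.dump((d,st),open("im11.pkl","wb"))
P=st["eef_pos"][:2];a=np.radians(72.5);z0=st["eef_pos"][2]+2.6
xs=np.arange(-40,40,.25);ys=np.arange(40,-40,-.25)
for n,z in(("h11",z0-13.9),("g11",30)):
    r=rect(d,P,a,z,xs,ys)[:,:,::-1]
    o=np.clip(255*(r/150.)**.6,0,255).astype(np.uint8).copy()
    o=cv2.resize(o,None,fx=1.8,fy=1.8)
    cv2.drawMarker(o,(288,288),(0,0,255),cv2.MARKER_CROSS,20,1)
    cv2.imwrite(f"pics/{n}.png",o)
E
```

```text
clock: 9.0
eef_pos: [571.0, -9.2, 59.2]
tool_rot: [-1.57, -0.001, 2.744]
force: [-0.4, 0.4, -2.3]
width: 11.3
clock: 9.2
eef_pos: [572.1, -8.9, 60.7]
tool_rot: [-1.571, 0.001, 2.744]
force: [-0.6, -0.6, -2.9]
width: 11.0
shift [ 0.48 10.75  0.45] rotvec [ 0.0007  0.0001 -0.0013]
q [ 0.5   0.9  -0.9   1.85  0.92  0.88  1.88] t 9.2 pos [572.1  -8.9  60.7] rpy [-9.0040e+01  8.0000e-02  1.5721e+02] F [-0.57 -0.61 -2.87] M [ 0.027 -0.01   0.022] w 11.0
[571.84475883  -9.01740709  60.53049534] [-9.00195618e+01  5.65585678e-02  1.57207657e+02]
```

View pics/h11.png

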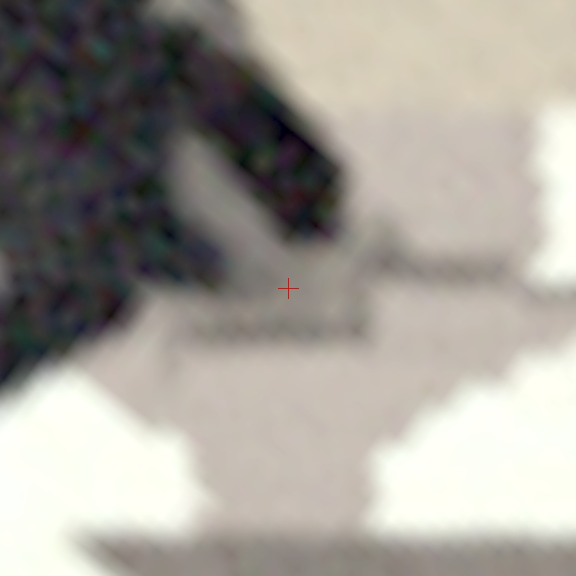

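View pics/g11.png

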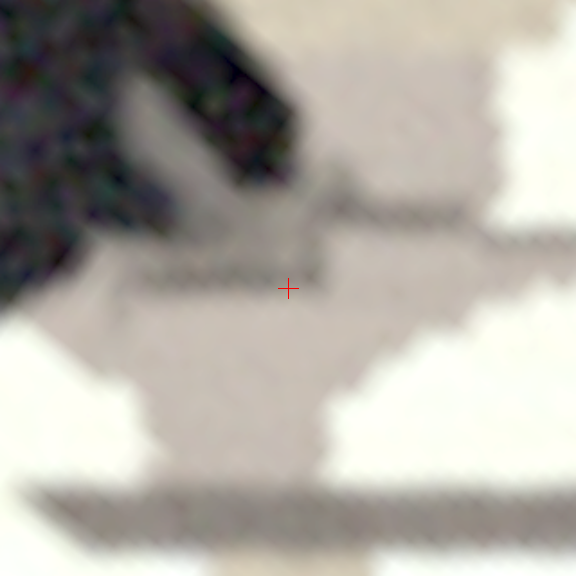

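```bash
python3 -m jog '[{"x":0.2,"y":6,"z":0.2,"ax":0,"ay":0,"az":0,"grip":0},{"x":0.2,"y":12,"z":0.2,"ax":0,"ay":0,"az":0,"grip":0},{"x":0.2,"y":14,"z":0.2,"ax":0,"ay":0,"az":0,"grip":0},{"x":0.2,"y":16,"z":0.2,"ax":0,"ay":0,"az":0,"grip":0}]'; python3 -m jog '[{"x":0,"y":1.5,"z":0,"ax":0,"ay":0,"az":0,"grip":0},{"x":0,"y":3,"z":0,"ax":0,"ay":0,"az":0,"grip":0}]'; python3 go.py 571.5 -9.1 28 157.2
```

```text
clock: 9.75
eef_pos: [571.0, -9.1, 43.4]
tool_rot: [-1.571, -0.001, 2.744]
force: [-0.6, 0.3, -3.2]
width: 11.0
clock: 9.95
eef_pos: [571.2, -9.0, 40.8]
tool_rot: [-1.571, -0.0, 2.744]
force: [-0.4, -0.7, -1.6]
width: 11.0
shift [-0.29 12.85 -0.02] rotvec [0.0001 0.0003 0.    ]
q [ 0.49  0.92 -0.88  1.86  0.96  0.85  1.85] t 9.95 pos [571.2  -9.   40.8] rpy [-90.01  -0.   157.22] F [-0.44 -0.72 -1.56] M [ 0.047 -0.01  -0.051] w 11.0
```

```bash
python3 -m jog '[{"x":0,"y":2,"z":0,"ax":0,"ay":0,"az":0,"grip":0},{"x":0,"y":4,"z":0,"ax":0,"ay":0,"az":0,"grip":0}]';python3 -m jog '[{"x":0,"y":2,"z":0,"ax":0,"ay":0,"az":0,"grip":0},{"x":0,"y":4,"z":0,"ax":0,"ay":0,"az":0,"grip":0}]';python3 -m jog '[{"x":0,"y":1.5,"z":0,"ax":0,"ay":0,"az":0,"grip":0},{"x":0,"y":3,"z":0,"ax":0,"ay":0,"az":0,"grip":0}]'; python3 go.py 571.5 -9.1 28 157.2
```

```text
clock: 10.15
eef_pos: [571.2, -9.1, 36.9]
tool_rot: [-1.571, 0.0, 2.744]
force: [-0.4, 0.2, -1.2]
width: 10.8
clock: 10.35
eef_pos: [571.2, -9.1, 32.8]
tool_rot: [-1.571, 0.0, 2.744]
force: [0.4, -0.4, -3.2]
width: 11.2
clock: 10.55
eef_pos: [571.3, -9.1, 29.8]
tool_rot: [-1.571, 0.0, 2.744]
force: [-0.3, -1.0, -2.3]
width: 11.0
shift [-0.22  1.8  -0.11] rotvec [ 0.      0.0003 -0.0001]
q [ 0.48  0.94 -0.87  1.86  0.98  0.84  1.84] t 10.55 pos [571.3  -9.1  29.8] rpy [-9.0000e+01  1.0000e-02  1.5722e+02] F [-0.29 -1.02 -2.31] M [ 0.005 -0.055 -0.063] w 11.0
```

Passing the gate freely. Now to light washer contact.

```bash
python3 -m jog '[{"x":0,"y":0.8,"z":0,"ax":0,"ay":0,"az":0,"grip":0},{"x":0,"y":1.6,"z":0,"ax":0,"ay":0,"az":0,"grip":0}]';python3 -m jog '[{"x":0,"y":0.5,"z":0,"ax":0,"ay":0,"az":0,"grip":0},{"x":0,"y":1,"z":0,"ax":0,"ay":0,"az":0,"grip":0}]';python3 -m jog '[{"x":0,"y":0.5,"z":0,"ax":0,"ay":0,"az":0,"grip":0},{"x":0,"y":0.5,"z":0,"ax":0,"ay":0,"az":0,"grip":0}]'
```

```text
clock: 10.75
eef_pos: [571.2, -9.1, 28.3]
tool_rot: [-1.571, 0.0, 2.744]
force: [0.4, -0.9, -2.2]
width: 11.3
clock: 10.95
eef_pos: [571.3, -9.1, 27.4]
tool_rot: [-1.571, 0.0, 2.744]
force: [-0.5, -0.5, 2.9]
width: 11.1
clock: 11.15
eef_pos: [571.3, -9.1, 27.4]
tool_rot: [-1.571, 0.001, 2.744]
force: [-1.6, -1.3, 4.6]
width: 11.1
```

```bash
python3 -m jog '[{"x":0,"y":-0.6,"z":0,"ax":0,"ay":0,"az":0,"grip":0},{"x":0.37,"y":-0.6,"z":-4,"ax":0,"ay":0,"az":0,"grip":0},{"x":0.74,"y":-0.6,"z":-8,"ax":0,"ay":0,"az":0,"grip":0},{"x":1.1,"y":-0.6,"z":-12,"ax":0,"ay":0,"az":0,"grip":0},{"x":1.47,"y":-0.6,"z":-16,"ax":0,"ay":0,"az":0,"grip":0}]'; python3 go.py 571.5 -9.1 28 157.2; python3 -m jog '[{"x":0.37,"y":0,"z":-4,"ax":0,"ay":0,"az":0,"grip":0},{"x":0.74,"y":0,"z":-8,"ax":0,"ay":0,"az":0,"grip":0},{"x":1.1,"y":0,"z":-12,"ax":0,"ay":0,"az":0,"grip":0},{"x":1.47,"y":0,"z":-16,"ax":0,"ay":0,"az":0,"grip":0}]';  python3 go.py 571.5 -9.1 28 157.2
```

```text
clock: 11.65
eef_pos: [576.4, 7.2, 27.5]
tool_rot: [-1.572, 0.0, 2.744]
force: [-0.6, -1.3, 1.4]
width: 11.2
shift [-1.75 -0.56 16.91] rotvec [ 0.0011  0.0008 -0.0002]
q [ 0.45  0.95 -0.86  1.85  0.97  0.84  1.82] t 11.65 pos [576.4   7.2  27.5] rpy [-9.0060e+01  1.0000e-02  1.5724e+02] F [-0.57 -1.3   1.36] M [-0.475  0.143 -0.013] w 11.2
clock: 12.05
eef_pos: [581.0, 21.7, 27.5]
tool_rot: [-1.571, 0.0, 2.744]
force: [-1.4, -2.7, 2.8]
width: 10.8
shift [-3.15 -0.51 32.12] rotvec [-0.0002  0.0003 -0.0002]
q [ 0.42  0.95 -0.86  1.83  0.97  0.85  1.8 ] t 12.05 pos [581.   21.7  27.5] rpy [-8.9990e+01  1.0000e-02  1.5721e+02] F [-1.43 -2.73  2.83] M [-0.594  0.218  0.053] w 10.8
```

```bash
python3 -m jog '[{"x":0.37,"y":-0.2,"z":-4,"ax":0,"ay":0,"az":0,"grip":0},{"x":0.74,"y":-0.2,"z":-8,"ax":0,"ay":0,"az":0,"grip":0},{"x":1.1,"y":-0.2,"z":-12,"ax":0,"ay":0,"az":0,"grip":0},{"x":1.47,"y":-0.2,"z":-16,"ax":0,"ay":0,"az":0,"grip":0}]'; python3 go.py 571.5 -9.1 28 157.2; python3 -m jog '[{"x":0.37,"y":0,"z":-4,"ax":0,"ay":0,"az":0,"grip":0},{"x":0.74,"y":0,"z":-8,"ax":0,"ay":0,"az":0,"grip":0},{"x":1.1,"y":0,"z":-12,"ax":0,"ay":0,"az":0,"grip":0},{"x":1.47,"y":0,"z":-16,"ax":0,"ay":0,"az":0,"grip":0}]';  python3 go.py 571.5 -9.1 28 157.2; python3 - <<'E'
from rect import *
from cell import *
d=get_image("scene");O=np.array([571.0,-7.9])+60*np.array([.3,.954])
r=rect(d,O,np.radians(72.5),30,np.arange(-60,80,.5),np.arange(45,-45,-.5))[:,:,::-1]
cv2.imwrite("pics/sl.png",cv2.resize(np.clip(255*(r/150.)**.6,0,255).astype(np.uint8),None,fx=2.8,fy=2.8))
E
```

```text
clock: 12.45
eef_pos: [585.7, 37.3, 27.5]
tool_rot: [-1.571, -0.0, 2.744]
force: [-0.8, -1.6, 0.8]
width: 11.1
shift [-4.87 -0.51 48.33] rotvec [0.0002 0.0004 0.0003]
q [ 0.39  0.96 -0.86  1.82  0.96  0.86  1.79] t 12.45 pos [585.7  37.3  27.5] rpy [-9.0010e+01 -2.0000e-02  1.5722e+02] F [-0.76 -1.64  0.76] M [-0.401  0.13   0.034] w 11.1
clock: 12.85
eef_pos: [590.6, 52.8, 27.6]
tool_rot: [-1.571, -0.0, 2.744]
force: [0.0, -0.2, -1.7]
width: 11.2
shift [-6.32 -0.48 64.53] rotvec [0.0006 0.0005 0.0002]
q [ 0.37  0.96 -0.86  1.8   0.96  0.86  1.77] t 12.85 pos [590.6  52.8  27.6] rpy [-9.0030e+01 -1.0000e-02  1.5723e+02] F [ 0.01 -0.16 -1.69] M [-0.133  0.083  0.046] w 11.2
```

View pics/sl.png

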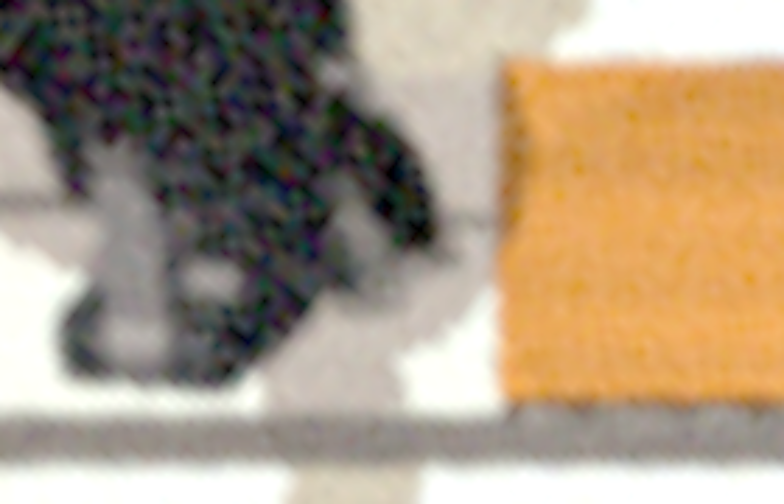

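```bash
python3 -m jog '[{"x":0.18,"y":0.2,"z":-2,"ax":0,"ay":0,"az":0,"grip":0},{"x":0.37,"y":0.2,"z":-4,"ax":0,"ay":0,"az":0,"grip":0},{"x":0.55,"y":0.2,"z":-6,"ax":0,"ay":0,"az":0,"grip":0},{"x":0.74,"y":0.2,"z":-8,"ax":0,"ay":0,"az":0,"grip":0}]'; python3 -m jog '[{"x":0.1,"y":0,"z":-1,"ax":0,"ay":0,"az":0,"grip":0}]'; python3 -m jog '[{"x":0.1,"y":0,"z":-1,"ax":0,"ay":0,"az":0,"grip":0}]';python3 -m jog '[{"x":0.05,"y":0,"z":-0.5,"ax":0,"ay":0,"az":0,"grip":0}]'
```

```text
clock: 13.3
eef_pos: [593.2, 59.8, 27.5]
tool_rot: [-1.571, 0.0, 2.744]
force: [-0.6, -1.6, -0.2]
width: 10.8
clock: 13.4
eef_pos: [593.5, 61.1, 27.5]
tool_rot: [-1.571, 0.0, 2.744]
force: [-1.0, -2.6, 0.8]
width: 10.8
clock: 13.5
eef_pos: [593.7, 61.6, 27.5]
tool_rot: [-1.571, 0.0, 2.744]
force: [-1.9, -2.8, 1.5]
width: 11.0
clock: 13.6
eef_pos: [593.8, 62.2, 27.5]
tool_rot: [-1.571, 0.0, 2.744]
force: [-0.8, -1.6, 1.8]
width: 10.8
```

```bash
for i in 1 2 3; do python3 -m jog '[{"x":0.05,"y":0,"z":-0.5,"ax":0,"ay":0,"az":0,"grip":0},{"x":0.05,"y":0,"z":-0.5,"ax":0,"ay":0,"az":0,"grip":0}]' | egrep 'eef|force'; done
```

```text
eef_pos: [594.0, 62.8, 27.5]
force: [-0.9, -2.2, 0.4]
eef_pos: [594.0, 63.1, 27.5]
force: [-0.4, -2.6, 1.0]
eef_pos: [594.3, 63.8, 27.5]
force: [-0.1, -2.6, 1.5]
```

```bash
for i in 1 2 ; do python3 -m jog '[{"x":0.05,"y":0,"z":-0.5,"ax":0,"ay":0,"az":0,"grip":0},{"x":0.05,"y":0,"z":-0.5,"ax":0,"ay":0,"az":0,"grip":0}]' | egrep 'eef|force'; done
```

```text
eef_pos: [594.3, 64.1, 27.5]
force: [-1.4, -2.3, 2.5]
eef_pos: [594.6, 64.8, 27.5]
force: [-1.3, -3.7, 3.0]
```

```bash
for i in 1 2 3; do python3 -m jog '[{"x":0.05,"y":-0.1,"z":-0.5,"ax":0,"ay":0,"az":0,"grip":0},{"x":0.05,"y":-0.1,"z":-0.5,"ax":0,"ay":0,"az":0,"grip":0}]' | egrep 'eef|force'; done
```

```text
eef_pos: [594.6, 64.9, 27.5]
force: [0.1, -3.5, 1.8]
eef_pos: [594.6, 65.0, 27.5]
force: [-0.6, -3.7, 2.1]
eef_pos: [594.6, 65.0, 27.5]
force: [-1.0, -5.8, 1.5]
```

```bash
cat > st.py <<'E'
from cell import *
import numpy as np
s=read_state();print(round(s["clock"],2),"p",s["eef_pos"].round(1),"rpy",np.degrees(s["tool_rot"]).round(1),"F",s["force"].round(1),"M",s["torque"].round(3),"w",round(s["width"],1),"q",s["qpos"].round(2))
E
for i in 1; do python3 -m jog '[{"x":0,"y":0,"z":0.3,"ax":0,"ay":0.1,"az":0,"grip":0},{"x":0,"y":0,"z":0.3,"ax":0,"ay":0.2,"az":0,"grip":0}]' >/dev/null; python3 st.py; done
for i in 1 2 3; do python3 -m jog '[{"x":0,"y":0,"z":0,"ax":0,"ay":0.1,"az":0,"grip":0},{"x":0,"y":0,"z":0,"ax":0,"ay":0.2,"az":0,"grip":0}]' >/dev/null; python3 st.py; done
```

```text
15.4 p [593.4  65.5  27.5] rpy [-8.990e+01 -1.000e-01  1.455e+02] F [-3.8 -3.7  4.7] M [-0.893  0.992  0.081] w 11.2 q [ 0.32  0.95 -0.82  1.79  0.92  0.84  1.58]
15.6 p [592.8  65.7  27.5] rpy [-8.980e+01 -1.000e-01  1.341e+02] F [-5.4 -3.5  3.7] M [-0.885  1.149  0.108] w 11.1 q [ 0.3   0.93 -0.78  1.79  0.88  0.82  1.41]
15.8 p [592.4  65.9  27.5] rpy [-8.980e+01 -1.000e-01  1.227e+02] F [-5.6 -3.4  3.2] M [-0.916  1.258  0.13 ] w 10.9 q [ 0.28  0.92 -0.73  1.79  0.85  0.79  1.24]
16.0 p [592.5  65.9  27.5] rpy [-89.8  -0.  111.2] F [-5.3 -3.9  3.9] M [-0.829  1.218  0.103] w 11.1 q [ 0.25  0.9  -0.69  1.79  0.8   0.76  1.07]
```

```bash
python3 -m jog '[{"x":0.6,"y":0,"z":0.8,"ax":0,"ay":0,"az":0,"grip":0},{"x":0.6,"y":0,"z":0.8,"ax":0,"ay":0,"az":0,"grip":0}]' >/dev/null; python3 st.py; python3 - <<'E'
from rect import *
from cell import *
ims=[get_image("scene") for _ in range(2)];d=ims[0];d["color"]=np.mean([i["color"] for i in ims],0).astype(np.uint8)
O=np.array([571.0,-7.9])+60*np.array([.3,.954])
r=rect(d,O,np.radians(72.5),30,np.arange(-40,70,.4),np.arange(40,-45,-.4))[:,:,::-1]
cv2.imwrite("pics/sm.png",cv2.resize(np.clip(255*(r/150.)**.6,0,255).astype(np.uint8),None,fx=2.8,fy=2.8))
E
python3 st.py
```

```text
16.2 p [592.6  65.8  27.5] rpy [-89.9   0.  111.4] F [-4.2 -4.9  2.6] M [-0.983  0.866 -0.002] w 11.1 q [ 0.25  0.9  -0.69  1.79  0.81  0.76  1.08]
16.3 p [592.6  65.8  27.5] rpy [-89.9  -0.  111.4] F [-3.5 -4.1  2.6] M [-0.931  0.862  0.033] w 11.2 q [ 0.25  0.9  -0.69  1.79  0.81  0.76  1.08]
```

View pics/sm.png

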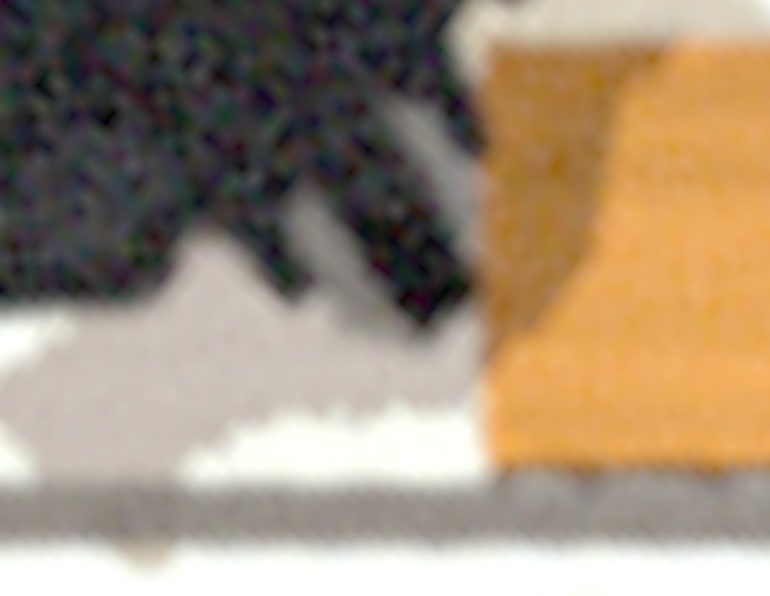

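```bash
python3 -m jog '[{"x":0.2,"y":0,"z":-0.1,"ax":0,"ay":0.1,"az":0,"grip":0},{"x":0.4,"y":0,"z":-0.1,"ax":0,"ay":0.2,"az":0,"grip":0}]' >/dev/null; python3 st.py; python3 -m jog '[{"x":0,"y":0,"z":0,"ax":0,"ay":0.1,"az":0,"grip":0},{"x":0,"y":0,"z":0,"ax":0,"ay":0.2,"az":0,"grip":0}]' >/dev/null; python3 st.py
```

```text
16.5 p [592.4  65.9  27.5] rpy [-89.8   0.   99.7] F [-4.1 -4.3  2.9] M [-1.133  0.974  0.056] w 11.0 q [ 0.23  0.88 -0.64  1.79  0.76  0.73  0.91]
16.7 p [592.4  65.8  27.5] rpy [-89.9   0.1  88.3] F [-3.8 -5.   4. ] M [-1.098  0.903  0.04 ] w 11.0 q [ 0.2   0.87 -0.59  1.79  0.72  0.71  0.75]
```

```bash
for i in 1 2 3 4 5 6; do python3 -m jog '[{"x":0,"y":0,"z":0,"ax":0,"ay":0.05,"az":0,"grip":0},{"x":0,"y":0,"z":0,"ax":0,"ay":0.1,"az":0,"grip":0}]' >/dev/null; python3 st.py; done
```

```text
16.9 p [592.4  65.8  27.5] rpy [-89.9   0.1  82.7] F [-4.4 -4.5  4.6] M [-1.07   0.904  0.065] w 11.3 q [ 0.18  0.86 -0.57  1.79  0.69  0.69  0.67]
17.1 p [592.5  65.8  27.5] rpy [-89.9   0.1  77. ] F [-3.2 -5.1  4. ] M [-1.165  0.778  0.171] w 10.8 q [ 0.17  0.86 -0.54  1.79  0.67  0.68  0.59]
17.3 p [592.9  65.6  27.5] rpy [-89.9   0.1  71.2] F [-1.8 -4.7  3.1] M [-1.22   0.554  0.108] w 10.5 q [ 0.16  0.85 -0.51  1.79  0.64  0.67  0.51]
17.5 p [593.3  65.4  27.5] rpy [-90.    0.1  65.5] F [-1.9 -4.6  2.7] M [-1.345  0.341  0.197] w 11.1 q [ 0.14  0.85 -0.49  1.79  0.61  0.66  0.44]
17.7 p [593.8  65.3  27.5] rpy [-90.    0.1  59.7] F [-0.6 -5.6  1.7] M [-1.325  0.163  0.158] w 11.2 q [ 0.13  0.84 -0.46  1.79  0.59  0.65  0.36]
17.9 p [593.8  65.3  27.5] rpy [-90.1   0.1  54. ] F [-0.8 -4.8  1.4] M [-1.371  0.148  0.197] w 11.4 q [ 0.11  0.84 -0.44  1.8   0.56  0.64  0.28]
```

```bash
for i in 1 2 3 4 5 6 7 8; do python3 -m jog '[{"x":0,"y":0,"z":0,"ax":0,"ay":0.05,"az":0,"grip":0},{"x":0,"y":0,"z":0,"ax":0,"ay":0.05,"az":0,"grip":0}]' >/dev/null; python3 st.py|cut -d' ' -f1-40; done
```

```text
18.1 p [593.9  65.2  27.5] rpy [-90.1   0.1  51.2] F [-0.7 -5.6  2. ] M [-1.35   0.164  0.067] w 11.0 q [ 0.1   0.83 -0.42  1.8  
18.3 p [593.9  65.2  27.5] rpy [-90.1   0.1  48.3] F [-0.7 -6.2  1.3] M [-1.325  0.166  0.076] w 11.1 q [ 0.1   0.83 -0.41  1.8   0.53 
18.5 p [593.9  65.2  27.5] rpy [-90.1   0.1  45.5] F [-1.  -6.3  1.3] M [-1.35   0.135  0.081] w 11.0 q [ 0.09  0.83 -0.4   1.8  
18.7 p [593.9  65.2  27.5] rpy [-90.1   0.1  42.6] F [-1.8 -5.7  1.4] M [-1.332  0.196  0.089] w 11.0 q [ 0.08  0.83 -0.38  1.8   0.5  
18.9 p [593.9  65.3  27.5] rpy [-90.1   0.1  39.7] F [-0.8 -5.4  0.9] M [-1.415  0.191  0.078] w 11.2 q [ 0.07  0.82 -0.37  1.8   0.49  0.61
19.1 p [593.9  65.2  27.5] rpy [-90.1   0.   36.9] F [-1.2 -5.6  1.3] M [-1.417  0.141  0.065] w 11.2 q [ 0.06  0.82 -0.36  1.8   0.47 
19.3 p [593.9  65.2  27.5] rpy [-90.1   0.   34. ] F [-1.3 -4.9  1.7] M [-1.387  0.134  0.053] w 11.3 q [ 0.06  0.82 -0.34  1.8   0.45
19.5 p [593.9  65.2  27.5] rpy [-90.1   0.   31.2] F [-1.3 -5.5  0.8] M [-1.36   0.17   0.027] w 11.1 q [ 0.05  0.82 -0.33  1.8
```

```bash
for i in 1 2 3 4 5 6; do python3 -m jog '[{"x":0,"y":0,"z":0,"ax":0,"ay":0.05,"az":0,"grip":0},{"x":0,"y":0,"z":0,"ax":0,"ay":0.1,"az":0,"grip":0}]' >/dev/null; python3 st.py|cut -d' ' -f1-40; done
```

```text
19.7 p [593.9  65.2  27.4] rpy [-90.1   0.   25.4] F [-1.  -5.4  1. ] M [-1.404  0.141  0.23 ] w 10.9 q [ 0.03  0.82 -0.31  1.8 
19.9 p [593.9  65.2  27.5] rpy [-90.1   0.   19.7] F [-1.8 -6.7  2.8] M [-1.387  0.13   0.161] w 11.4 q [ 0.02  0.81 -0.28  1.8   0.38
20.1 p [593.9  65.2  27.5] rpy [-90.1   0.   13.9] F [-1.3 -6.3  1.7] M [-1.369  0.153  0.173] w 11.0 q [ 0.    0.81 -0.25  1.8  
20.3 p [593.9  65.1  27.4] rpy [-90.1  -0.    8.2] F [-2.3 -6.   2.2] M [-1.432  0.205  0.213] w 11.1 q [-0.02  0.81 -0.23  1.8   0.31 
20.5 p [593.8  65.1  27.4] rpy [-90.1  -0.    2.5] F [-1.3 -5.6  1.6] M [-1.464  0.133  0.142] w 10.8 q [-0.03  0.81 -0.2   1.8   0.28 
20.7 p [593.9  65.2  27.5] rpy [-90.1  -0.   -3.3] F [-0.7 -6.1  1.7] M [-1.422  0.165  0.233] w 11.0 q [-0.05  0.8  -0.18  1.8   0.24  0.56
```

```bash
cat > st2.py <<'E'
from cell import *
import numpy as np
s=read_state();print(round(s["clock"],2),"p",s["eef_pos"].round(1),"yaw",np.degrees(s["tool_rot"])[2].round(2),"F",s["force"].round(1),"Mz",s["torque"][2].round(3),"tau7",s["tau"][6].round(3),"w",round(s["width"],1))
E
for i in 1 2 3 4 5 6; do python3 -m jog '[{"x":0,"y":0,"z":0,"ax":0,"ay":0.04,"az":0,"grip":0}]' >/dev/null; python3 st2.py; done
```

```text
20.8 p [593.9  65.1  27.4] yaw -5.54 F [-1.7 -6.2  1. ] Mz 0.204 tau7 0.062 w 11.4
20.9 p [593.8  65.1  27.5] yaw -7.82 F [-0.4 -6.1  2.6] Mz 0.184 tau7 0.082 w 11.3
21.0 p [593.8  65.1  27.4] yaw -10.11 F [-2.  -5.6  1.6] Mz 0.247 tau7 0.065 w 11.1
21.1 p [593.8  65.1  27.4] yaw -12.39 F [-2.2 -5.5  2. ] Mz 0.263 tau7 0.047 w 10.6
21.2 p [593.8  65.1  27.4] yaw -14.68 F [-1.4 -5.6  1.2] Mz 0.215 tau7 0.031 w 11.3
21.3 p [593.8  65.1  27.4] yaw -16.97 F [-0.2 -7.   2.1] Mz 0.309 tau7 0.012 w 11.5
```

```bash
for i in 1 2 3; do python3 -m jog '[{"x":0,"y":0,"z":0,"ax":0,"ay":0.04,"az":0,"grip":0}]' >/dev/null; python3 st2.py; done
```

```text
21.4 p [593.8  65.1  27.3] yaw -19.25 F [-1.5 -6.   1.9] Mz 0.313 tau7 -0.005 w 11.2
21.5 p [593.8  65.1  27.3] yaw -21.54 F [-0.6 -6.   1.4] Mz 0.305 tau7 -0.024 w 10.7
21.6 p [593.8  65.   27.3] yaw -23.83 F [-0.8 -7.1  1.3] Mz 0.37 tau7 -0.039 w 11.2
```

```bash
python3 -m jog '[{"x":0,"y":0,"z":0,"ax":0,"ay":0.025,"az":0,"grip":0}]' >/dev/null; python3 st2.py; python3 -m jog '[{"x":0.3,"y":0,"z":-1.3,"ax":0,"ay":0,"az":0,"grip":0},{"x":0.3,"y":0,"z":-1.3,"ax":0,"ay":0,"az":0,"grip":0},{"x":0.3,"y":0,"z":-1.3,"ax":0,"ay":0,"az":0,"grip":0}]' >/dev/null; python3 st2.py
```

```text
21.7 p [593.8  65.   27.3] yaw -25.24 F [-1.7 -6.9  0.8] Mz 0.32 tau7 -0.216 w 11.1
22.0 p [593.8  65.   27.4] yaw -25.21 F [ 0.2 -5.1 -2.7] Mz 0.267 tau7 -0.26 w 11.0
```

```bash
python3 -m jog '[{"x":0.1,"y":0,"z":-0.8,"ax":0,"ay":0,"az":0,"grip":0},{"x":0.1,"y":0,"z":-0.8,"ax":0,"ay":0,"az":0,"grip":0}]' >/dev/null; python3 st2.py;  python3 -m jog '[{"x":0.1,"y":0,"z":-0.8,"ax":0,"ay":0,"az":0,"grip":15},{"x":0.1,"y":0,"z":-0.8,"ax":0,"ay":0,"az":0,"grip":22},{"x":0.1,"y":0,"z":-0.8,"ax":0,"ay":0,"az":0,"grip":35},{"x":0.1,"y":0,"z":-0.8,"ax":0,"ay":0,"az":0,"grip":40},{"x":0.1,"y":0,"z":-0.8,"ax":0,"ay":0,"az":0,"grip":40}]' >/dev/null; python3 st2.py
```

```text
22.2 p [593.8  65.   27.4] yaw -25.23 F [ 2.3 -3.  -6.6] Mz 0.208 tau7 -0.264 w 10.7
22.7 p [593.1  64.1  28. ] yaw -25.26 F [-0.4  0.1  0.5] Mz -0.022 tau7 -0.001 w 40.1
```

```bash
python3 -m jog '[{"x":0,"y":-10,"z":0,"ax":0,"ay":0,"az":0,"grip":40},{"x":0,"y":-30,"z":0,"ax":0,"ay":0,"az":0,"grip":40},{"x":0,"y":-60,"z":0,"ax":0,"ay":0,"az":0,"grip":40},{"x":0,"y":-100,"z":0,"ax":0,"ay":0,"az":0,"grip":40},{"x":0,"y":-140,"z":0,"ax":0,"ay":0,"az":0,"grip":40}]'; python3 go.py 480 -130 190 -25
```

```text
clock: 23.2
eef_pos: [592.6, 63.6, 169.7]
tool_rot: [-1.571, 0.0, -0.441]
force: [1.1, -0.4, 0.2]
width: 40.0
shift [ -19.17  -20.32 -223.18] rotvec [ 0.     -0.0048 -0.0003]
q [-0.09  0.6  -0.1   1.72  0.08  0.83 -0.67] t 23.2 pos [592.6  63.6 169.7] rpy [-9.000e+01  2.000e-02 -2.527e+01] F [ 1.07 -0.37  0.15] M [-0.012 -0.01   0.037] w 40.0
```

```bash
python3 -m jog '[{"x":-19,"y":-20,"z":-223,"ax":0,"ay":0,"az":0,"grip":40},{"x":-19,"y":-20,"z":-223,"ax":0,"ay":0,"az":0,"grip":40},{"x":-19,"y":-20,"z":-223,"ax":0,"ay":0,"az":0,"grip":40},{"x":-19,"y":-20,"z":-223,"ax":0,"ay":0,"az":0,"grip":40},{"x":-19,"y":-20,"z":-223,"ax":0,"ay":0,"az":0,"grip":40}]'; python3 - <<'E'
from rect import *
from cell import *
for n,b in(("scene",(280,170,400,290)),("top",(150,170,270,270))):
  ims=[get_image(n) for _ in range(3)];d=ims[0];d["color"]=np.mean([i["color"] for i in ims],0).astype(np.uint8)
  cv2.imwrite(f"pics/end_{n}.png",d["color"][:,:,::-1])
  c=cv2.resize(np.clip(255*(d["color"][b[1]:b[3],b[0]:b[2],::-1]/150.)**.6,0,255).astype(np.uint8),None,fx=5,fy=5,interpolation=cv2.INTER_CUBIC);cv2.imwrite(f"pics/endc_{n}.png",c)
E
```

```text
clock: 23.7
eef_pos: [477.8, -134.3, 188.9]
tool_rot: [-1.573, -0.0, -0.446]
force: [0.3, -0.2, 0.6]
width: 40.0
```

View pics/endc_scene.png

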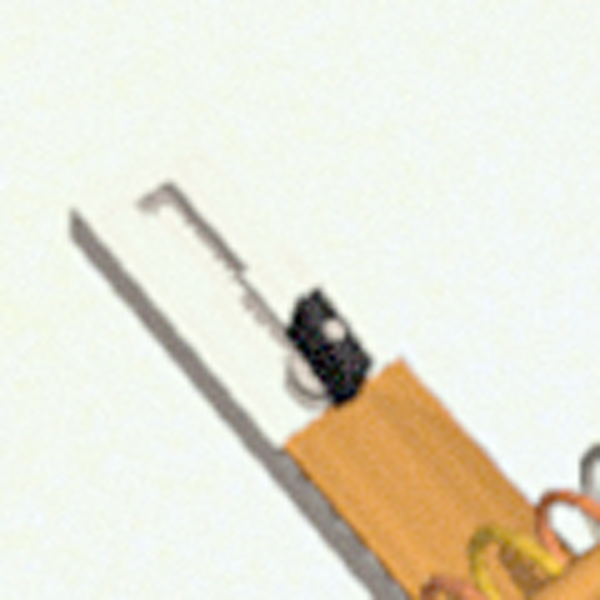

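View pics/endc_top.png

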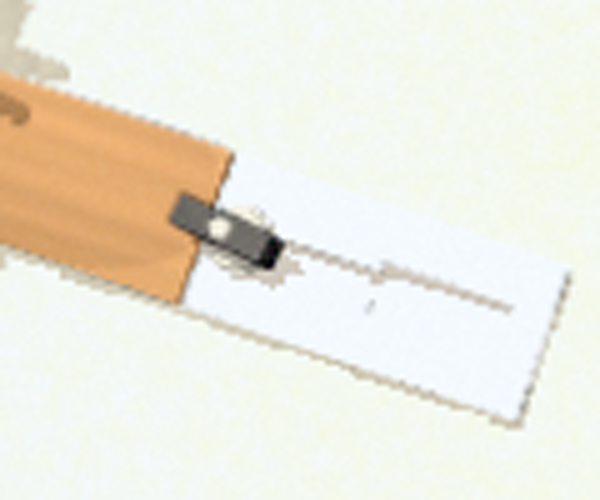

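View pics/end_scene.png

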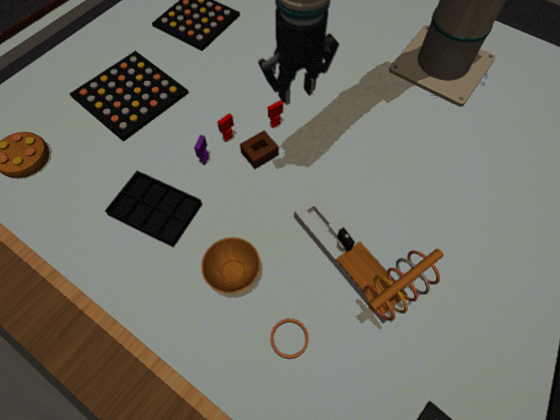

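```bash
python3 - <<'E'
from rect import *
from cell import *
O=np.array([571.0,-7.9])+60*np.array([.3,.954]);a=np.radians(72.5)
for n,tag in(("top","T"),("scene","S")):
  ims=[get_image(n) for _ in range(2)];d=ims[0];d["color"]=np.mean([i["color"] for i in ims],0).astype(np.uint8)
  out=[]
  for z in(78,34,38):
    r=rect(d,O,a,z,np.arange(-10,50,.25),np.arange(25,-25,-.25))[:,:,::-1]
    o=cv2.resize(np.clip(255*(r/150.)**.6,0,255).astype(np.uint8),None,fx=1.1,fy=1.5)
    for k in range(0,60,10): cv2.line(o,(int(k*4.4),0),(int(k*4.4),8),(0,0,255),1)
    out.append(o)
  cv2.imwrite(f"pics/f{tag}.png",np.hstack(out))
E
```

```text
(no output)
```

View pics/fT.png

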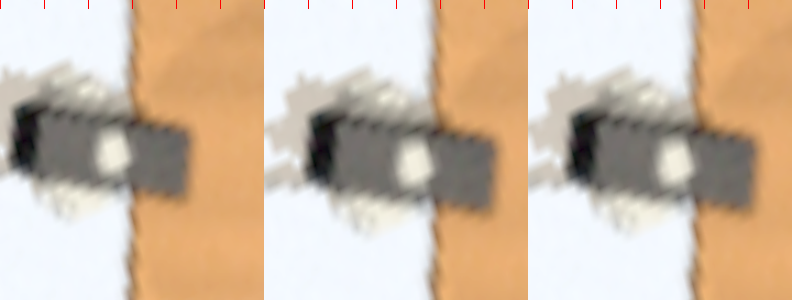

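View pics/fS.png

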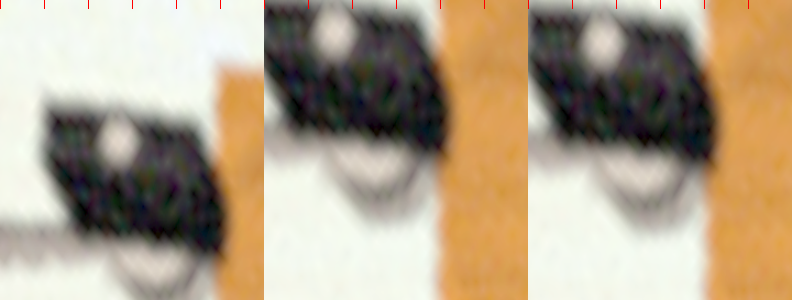

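```bash
python3 - <<'E'
from h import *
import pickle
from cell import *
S,T=pickle.load(open("im0.pkl","rb"));d=get_image("scene")
D=cv2.absdiff(cv2.GaussianBlur(S["color"],(5,5),0),cv2.GaussianBlur(d["color"],(5,5),0)).max(2)>25
n,l,s,c=cv2.connectedComponentsWithStats(D.astype(np.uint8))
print([r.tolist() for r in s[1:] if r[4]>8])
print(finish_job())
E
```

```text
[[215, 0, 211, 109, 8397], [207, 2, 5, 4, 18], [274, 54, 156, 117, 5302], [473, 55, 8, 8, 29], [466, 69, 7, 7, 28], [249, 126, 19, 26, 317], [337, 227, 18, 25, 320]]
the job is handed in; nothing more can be done
None
```

I took the T-bolt out of the block and lowered its head through the gate. I slid it until the washer met the stand's foot, turned the knob clockwise to clamp it, let go and handed the job in. The clock read about 24 s of the 72 s allowed.

- **First grasp missed:** the jaws closed on air above the knob, and the closed fingertips then pressed the knob's top with 16 N. The contact height put the fingertips 21 mm behind the TCP instead of 11 mm ahead of it, as if the tool were 32 mm shorter than stated. I allowed for that, and the second grasp held.
- **Gate and slide:** the head passed the gate without any contact force. The washer met the lips at the predicted height. The foot was felt at about 6 N, and the bolt stayed lightly pressed against it while I turned.
- **Clamp:** the head stopped on the walls at about 7° from square, estimated from the turning. The rise in torque began at a nut angle of about 1.2 to 1.3 rad. I stopped at roughly 0.13 to 0.16 N m above the thread's resistance, inside the 0.1 to 0.2 window. Wrist torque was noisy by about ±0.04 N m, and the joint torque gave a slightly lower figure than the wrist.
- **Last checks:** the bolt axis is 12.3 mm from the foot's edge in the top view and 13.7 mm in the scene view. The nominal distance is 13 mm, so this agrees with contact within camera error.
- **Other goods:** the scene picture from the start and the last one differ only at the arm and its shadow, the emptied holder and the bolt. The stand and the other stall goods show no movement.
- **Grip force:** the gripper's force is fixed at half its maximum (about 60 N), below the 80 N advised for the knob. I saw no sign of slipping.

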